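# Test the earth-leakage breaker in the goldsmith's bench supply box

## Task

Test the earth-leakage breaker in the bench's locked supply box: first clear whatever lies on its cover into the wooden tray, then take the key from its stand, put it in the key hole, turn it gently back and forth without forcing it until it drops into the worn lock, turn it to unlock, and raise the cover well past half way. Press the breaker's test button so that its lever drops, and push the lever back up until it stays up by itself. Shut the cover, lock it again with the key, and put the key back upright in its hole in the stand; leave the other things on the bench where they are.

Things in the scene. Friction and masses are not known exactly. Their poses are not given: they have to be found in the camera images.
- supply_box: grey steel supply box fixed to the bench, 240 (x) x 300 (y) x 108 mm. Origin: centre of its underside, x away from the robot, z up; up to 0.12 rad askew. On top: a fixed front strip (x -120 to -70, top z = 108) with the key hole, behind it the cover (x -68 to 120, top z = 108.5). Lid up, its inside is open from above down to a white plate at z = 60
- lock_mouth (a point): centre of the key hole, at the strip's top: round, 15 mm, mouth flared to 23 mm over 4 mm. 12.5 mm down, under a soft dust flap, a brass insert has a slot 5 mm wide for the key's blade. The slot points anywhere within 0.45 rad of the box's x axis. Blade off by over about 0.16 rad: the tip stops 12 to 15 mm down; aligned (either way round) it drops to 21.5 mm. 6 N doesn't turn it
- lock_cam (a joint): angle (rad) of the lock's cam: 0 locked (holds the cover shut), 0.8 unlocked; stays where left. Turned clockwise from above, the insert runs free to 0.47 rad past square with the box, then takes the cam along to its stop at 1.27 rad; to lock, turn it back anticlockwise to 0.47 rad beyond square. About 0.08 N m; the blade has 0.16 rad more play in its slot
- key: steel panel key, 60 g, standing in its stand. Origin: middle of its lower end, z up along it. From below: flat blade 12.5 mm wide (key's x), 3 mm thick, 9 mm long; round stem 13.5 mm thick to z = 48; flat bow 34 mm wide (x) and 9 mm thick (y), z = 48 to 78: grip it there across its thickness. Same after half a turn
- key_tip (a point): lower end of the key's blade, on the key's axis (the origin of key)
- key_stand: dark wooden bur stand fixed to the bench, 140 x 70 x 45 mm. Origin: centre of its underside; short burs stand in it up to z = 82 at x = 15 to 60; the key's hole is at x = -45, y = 0
- key_hole (a point): centre of the key's hole at the top of the stand (z = 45): 15 mm wide, 30 mm deep, its mouth flared to 23 mm over the top 4 mm
- tray: wooden tray fixed to the bench, outside 270 (x) x 150 (y) x 30 mm high, walls 7 mm, floor top at z = 7. Origin: centre of its underside
- bench_block: flat square steel block 50 x 50 x 20 mm, about 360 g; on the cover at the start, or absent. Origin: centre of its underside
- dapping_block: brass cube 36 mm with shallow round hollows, about 380 g; on the cover at the start, or absent. Origin: centre of its underside
- solder_tin: round tin, 53.6 mm wide and 24 mm high, about 80 g; on the cover at the start, or absent. Origin: centre of its underside
- lid (a joint): opening angle of the cover (rad): 0 shut, 1.75 fully back; stiff hinge, stays at any angle; 3 to 6 N at the bar moves it
- lid_handle (a point): middle of the cover's pull bar: round bar 10 mm thick, 100 mm long along the box's y, its centre 44.5 mm above the cover's top; free between its end posts
- lid_hinge (a point): middle of the cover's hinge axis (along the box's y), at box x = 114, z = 100.5; the bar's centre is 159 mm from it along the cover and 53 mm above the cover's underside
- rcd_lever (a joint): angle (rad) of the breaker's black lever: 0 (to 0.1) up and latched, leaning 0.61 rad away from the robot; 1.22 dropped, leaning 0.61 rad towards the robot. A spring (0.03 to 0.06 N m) pulls it down, the latch catches it again when it is pushed up to 0 or slightly beyond (its stop is at -0.15)
- rcd_lever_tip (a point): top end of that lever, on its middle: the lever is 14 mm wide (y), 8 mm thick, stands 20 mm out of the breaker's face and swings about an axis along the box's y at box x = 10, y = 19, z = 64, 31.5 mm from this point. Beyond it in -y, box y -22 to -70, are three narrow breakers whose black toggles (up to z = 83) stay as they are
- rcd_test (a joint): travel (m) of the breaker's test button: 0 out, 0.005 fully pressed (4 N); the lever is released at about 0.003
- rcd_test_top (a point): the earth-leakage breaker is the wide white one (face 45 x 72 mm, top at box z = 72, centre x = 10, y = 35). Centre of the top of the grey round test button, 14 mm wide, 7 mm proud of the breaker's face, to the left (+y) of the lever at box x = 10, y = 53; pressed straight down
- cup: small ceramic cup, 64 mm wide, 55 mm high; leave alone
- pliers: small pliers lying on the bench; leave alone
- ring_clamp: wooden ring clamp, 130 mm long, lying on the bench; leave alone

How it is judged:
By the outcome, as a careful person would: the job done as asked, in the order asked, and still so for the second after the job is handed in, with the robot touching nothing.
Of bench_block, dapping_block, solder_tin only 1 to 3 are there at a start; the rules pass over those that are not, and their reading is None.
At some moment in a run one of bench_block, dapping_block, solder_tin may be knocked a few centimetres aside while the robot is not near it.
It also fails if it takes over 210 s, if anything falls off the work surface, if the arm or the gripper's body presses on something with over 40 N, if the wrist force passes 120 N, or if a joint passes its speed limit or range.

## Robot

A 6-joint arm with a two-finger parallel gripper is mounted at the origin on the work surface. World frame = base frame: x ahead of the robot, y to its left, z up, the work surface at z = 0. Lengths are in m, angles in degrees, forces in N, time in s.
With the tool pointing down it reaches from about 0.4 to 0.825 m from the base axis. Payload 7 kg.
Tool frame: the origin (TCP) lies on the centre line of the jaws, within the pads' length; the fingertips stand 19 mm ahead of it and the grasp point (between the pads) is the TCP (r.tip_extent is the distance from the TCP to the fingertips, in m); z points along the fingers, y is the line along which they close (so a half turn about z gives the same grasp; the last joint's range is limited). The gripper opens to 88 mm and grips with 3 to 60 N. Pads are 19 mm wide; open, the fingers measure 130 mm over their backs; the gripper's body (78 mm by 193 mm) begins 47 mm behind the grasp point.
Start: joints at [-52.993, 20.546, 0.682, 0, -70.136, -16.507], TCP at [0.236, -0.632, 0.246] pointing down, gripper open.
Joint ranges: [-176.03, 176.03], [-82.01, 121.73], [-58.28, 71.71], [-173.87, 95.51], [-174.79, -0.11], [-173.66, 173.66]. Speed limits (degrees/s): [136.94, 136.94, 172.46, 180, 180, 180].

## Interface

Orientations are given as [roll, pitch, yaw] about the fixed x, y, z axes, in that order (R = Rz(yaw) Ry(pitch) Rx(roll)).
In Python, from plant import r gives the robot as it stands. The module is installed in compiled form; this text tells all that it offers.
- The arm moves only by the tool jog_arm, never from a script. Its argument "deltas" is a list that holds one entry, the list of rows, each a list of 5 numbers: the opening, from -1 (shut) to 1 (fully open), then the shift along the world's x, y, z in cm, then the turn about the world's z in rad. In form: [[[claw, dx, dy, dz, turn], ...]]. A call has 1 to 8 rows; each row shifts and turns the commanded pose from where the row before left it; what a row does not reach is not made up. A row lasts 1/8 s, in which the tool goes at most 62.5 mm and 10.7 degrees, less where a joint would pass 70% of its speed; a pose out of reach is approached as far as the arm can. A call with a gripper value outside its range is refused whole. The fingers move at their own pace and stop on an object; "force" is the grip in N (left out, the last holds). Time passes only in rows, so rows that do not move let the fingers close. It gives the time, the measured TCP pose, the force, the opening and the grip force at its end, in the units of the state.
- r.get_state(): the state, without advancing time (a new reading comes with each control period).
- r.capture(name): name is "scene" or "top" or "wrist"; returns the picture (420x560x3 uint8, blue, green, red); there is no depth.
- r.camera_info(name): a dict with "fx", "fy", "cx", "cy" (pixels), "view" (4x4, takes a point from world to camera coordinates). Camera axes: x right, y up, looking along -z (the intrinsics and any distortion apply to the point x, -y, -z); pixel columns grow to the right and rows downward; lengths in m; the calibration is good to about 2 mm. The wrist camera is an equidistant fisheye: a pixel r from the principal point sees the ray r / f radians off the axis. A picture is of the moment at which its call begins: read the wrist's pose just before it. camera_info takes no time and is no camera call; for the wrist camera it gives the pose at the moment of the call.
- r.close_job(): hands the job in; it is judged then, once.
The state is a dict: "time_s": time; "joints": joint angles; "qd": joint speeds; "joint_torque": joint torques, N m; "tcp_pos": TCP position; "eef_rot": TCP orientation; "contact_force": force on the tool from outside, world axes, zero at the start; "moment": the same for the moment, N m; "gripper_width": finger opening in m; "gripper_force": force on a finger pad.
Only numpy, scipy, OpenCV 4.12 (cv2) and the standard library are available. Lean on these libraries where they do the work, as an engineer would, in place of code of your own. Each camera call takes 0.05 s, during which the arm holds its last target. There are 200 camera calls.

## Working session

There is one attempt and no reset: what is moved stays moved. The work goes in short steps, Python scripts to look and compute and a tool call to move; the robot and the scene stay as the last step left them, time stands still between calls to the robot, and variables do not carry over. Pictures are saved under pics/ and viewed, at most 14 in all, crops included, and the job is handed in when it is done.

Besides the shell and the picture viewer there is one more tool, called after "Request:" as name(argument=value, ...) on one line, values as JSON. jog_arm: Moves the arm, as the interface text tells. Its arguments: {"type":"object","properties":{"deltas":{"type":"array"},"force":{"type":"number"}},"required":["deltas"]}

```bash
mkdir -p pics; python3 - <<'E'
from plant import r
import cv2,numpy as np
for n in("scene","top"):
    im=r.capture(n); cv2.imwrite(f"pics/{n}0.png",im)
    print(n,r.camera_info(n))
print(r.camera_info("wrist"));print(r.get_state())
E
```

```text
scene {'fx': 509.06747748202383, 'fy': 509.06747748202383, 'cx': 277.98441568839934, 'cy': 211.84459175234159, 'view': array([[-0.78386781,  0.6205037 , -0.02294366,  0.42391889],
       [-0.35317469, -0.41515681,  0.83839875,  0.11614858],
       [ 0.51070431,  0.66529691,  0.54457426, -1.65953631],
       [ 0.        ,  0.        ,  0.        ,  1.        ]])}
top {'fx': 420.5782473215409, 'fy': 420.5782473215409, 'cx': 275.3713242719616, 'cy': 210.97669423941198, 'view': array([[-2.88338294e-02, -9.99584168e-01,  3.18996298e-04,
         2.92321928e-02],
       [ 9.80728597e-01, -2.82282293e-02,  1.93325078e-01,
        -5.60991876e-01],
       [-1.93235683e-01,  5.88715112e-03,  9.81134707e-01,
        -9.87883257e-01],
       [ 0.00000000e+00,  0.00000000e+00,  0.00000000e+00,
         1.00000000e+00]])}
{'fx': 325.19226210127806, 'fy': 325.19226210127806, 'cx': 278.19038156704596, 'cy': 209.6855896877291, 'view': array([[-0.35059055,  0.9365277 ,  0.00146363,  0.6729671 ],
       [-0.90573591, -0.33866531, -0.25484951,  0.03156665],
       [-0.23817794, -0.09067349,  0.96697962, -0.39103726],
       [ 0.        ,  0.        ,  0.        ,  1.        ]])}
{'time_s': 0.1, 'joints': array([-5.29953985e+01,  2.05882918e+01,  6.40369555e-01, -1.60873211e-02,
       -7.01365186e+01, -1.65077236e+01]), 'qd': array([ 0.01294511, -0.12459391,  0.02399428,  0.00351553,  0.01614493,
       -0.01346819]), 'joint_torque': array([-1.56835187e-03, -5.84163773e+01,  2.93751007e+01,  7.01547548e+00,
        1.01401733e-02, -3.48548292e-05]), 'tcp_pos': array([ 0.2361966 , -0.63190218,  0.24472093]), 'eef_rot': array([ 1.79914742e+02, -9.49478077e-03, -1.59508592e+02]), 'contact_force': array([0.40835155, 1.30923335, 0.10005745]), 'moment': array([ 0.01181735,  0.01782505, -0.01187387]), 'gripper_force': 0.0, 'gripper_width': 0.08749057544365646}
```

View pics/scene0.png

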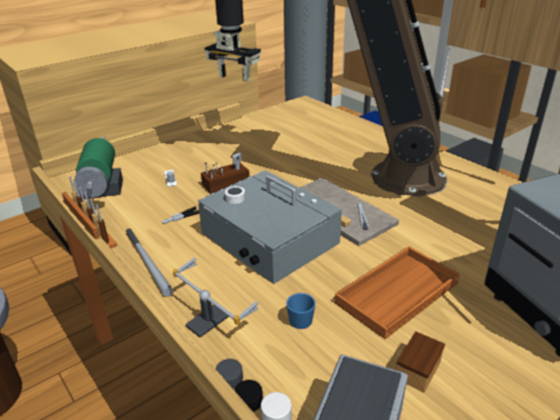

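View pics/top0.png

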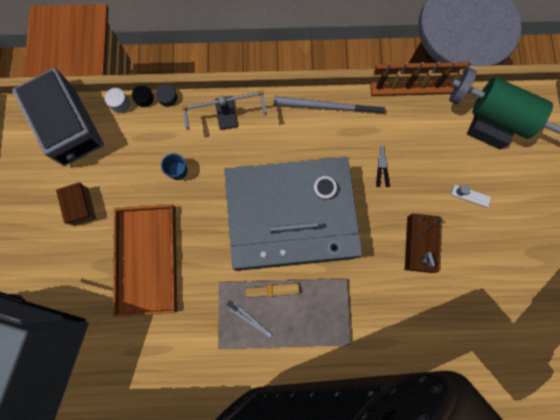

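The pictures show the solder tin alone on the cover (top 325,187), the tray at top (145,260), the stand at (423,243) with the key in it at (430,259), and the key hole at (334,247). I'll enlarge both views.

```bash
cat > h.py <<'E'
import numpy as np,cv2
from plant import r
def ray(n,u,v,info=None):
    c=info or r.camera_info(n); V=np.array(c['view']);R=V[:3,:3];o=-R.T@V[:3,3]
    x=(u-c['cx'])/c['fx'];y=(v-c['cy'])/c['fy']
    if n=='wrist':
        t=np.hypot(x,y);s=np.sin(t)/max(t,1e-9);d=np.array([x*s,-y*s,-np.cos(t)])
    else: d=np.array([x,-y,-1.])
    d=R.T@d; return o,d/np.linalg.norm(d)
def atz(n,u,v,z,info=None):
    o,d=ray(n,u,v,info); return o+d*(z-o[2])/d[2]
def tri(rays):
    A=0;b=0
    for o,d in rays:
        P=np.eye(3)-np.outer(d,d);A=A+P;b=b+P@o
    p=np.linalg.solve(A,b); return p,[float(np.linalg.norm((np.eye(3)-np.outer(d,d))@(p-o))) for o,d in rays]
def proj(n,p,info=None):
    c=info or r.camera_info(n);q=(np.array(c['view'])@np.r_[p,1])[:3];x,y,z=q[0],-q[1],-q[2]
    if n=='wrist':
        t=np.arctan2(np.hypot(x,y),z);k=t/max(np.hypot(x,y),1e-9);return c['cx']+c['fx']*x*k,c['cy']+c['fy']*y*k
    return c['cx']+c['fx']*x/z,c['cy']+c['fy']*y/z
E
python3 - <<'E'
import cv2
a=cv2.imread('pics/top0.png')[150:290,210:450]
cv2.imwrite('pics/topc.png',cv2.resize(a,None,fx=3.3,fy=3.3,interpolation=cv2.INTER_CUBIC))
a=cv2.imread('pics/scene0.png')[140:290,190:350]
cv2.imwrite('pics/scenec.png',cv2.resize(a,None,fx=4,fy=4,interpolation=cv2.INTER_CUBIC))
E
```

```text
(no output)
```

View pics/topc.png

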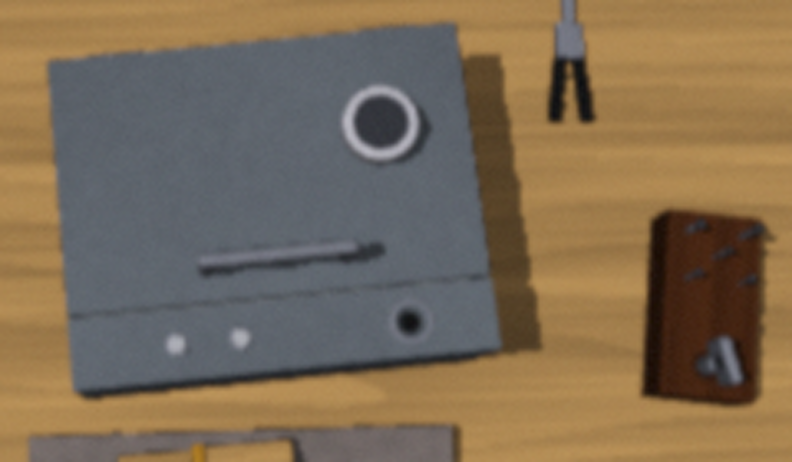

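View pics/scenec.png

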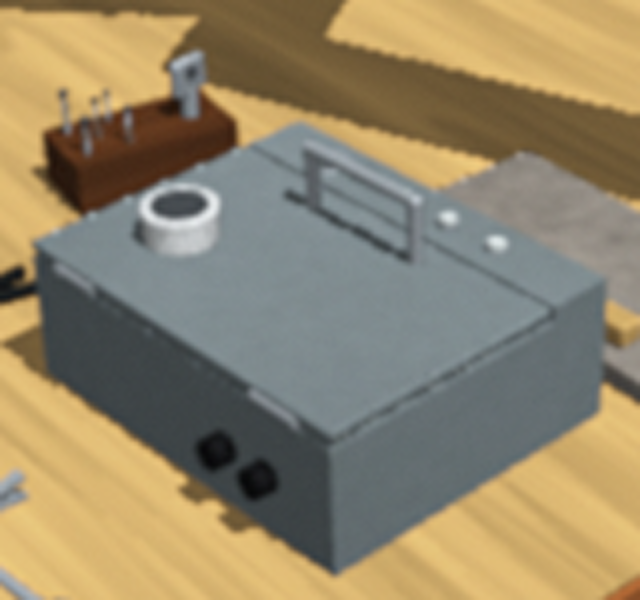

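```bash
cat > m1.py <<'E'
from h import *
T=lambda X,Y:(210+X/3.3,150+Y/3.3)
S=lambda X,Y:(190+X/4,140+Y/4)
np.set_printoptions(precision=4,suppress=True)
c=[atz('top',*T(*p),.108) for p in((50,62),(456,25),(498,350),(78,390))]
print('corners',c,'ctr',np.mean(c,0))
for a,b in((1,0),(2,3),(0,3),(1,2)): d=c[a]-c[b];print(np.linalg.norm(d),np.arctan2(d[1],d[0]))
for n,t,s in(('backright',(456,25),(35,243)),('backleft',(50,62),(333,440)),('frontleft',(78,390),(603,285)),('tin',(381,122),(180,203)),('key bow top',(728,360),(187,57))):
    print(n,tri([ray('top',*T(*t)),ray('scene',*S(*s))]))
print('lock',atz('top',*T(410,321),.108)); print('tin',atz('top',*T(381,122),.1325))
print('bar',[atz('top',*T(*p),.158) for p in((199,260),(360,246),(383,248))])
print('stand',[atz('top',*T(*p),.045) for p in((668,212),(768,224),(755,403),(658,398))])
print('bow',[atz('top',*T(*p),.093) for p in((720,338),(742,384))])
print('tray',[atz('top',*p,.03) for p in((117,207),(175,206),(176,312),(114,314))])
E
python3 m1.py
```

```text
corners [array([0.6576, 0.1307, 0.108 ]), array([ 0.6772, -0.1658,  0.108 ]), array([ 0.4397, -0.1804,  0.108 ]), array([0.4205, 0.1127, 0.108 ])] ctr [ 0.5488 -0.0257  0.108 ]
0.29722422840309326 -1.5048524858264696
0.2936849776436932 -1.5051866050644542
0.23781765700046012 0.07595797853539088
0.2379066755159628 0.061077341148710655
backright (array([ 0.6788, -0.1666,  0.1008]), [0.0008712846716153532, 0.0008712846716155957])
backleft (array([0.659 , 0.1328, 0.0996]), [0.001584129903555356, 0.0015841299035552923])
frontleft (array([0.4211, 0.1138, 0.097 ]), [5.106240807192893e-05, 5.1062408072094216e-05])
tin (array([ 0.6002, -0.1044,  0.1295]), [0.0001696604467373165, 0.00016966044673711396])
key bow top (array([ 0.43  , -0.3474,  0.0893]), [0.0006680283876924001, 0.0006680283876924708])
lock [ 0.4617 -0.1201  0.108 ]
tin [ 0.5996 -0.1041  0.1325]
bar [array([0.5015, 0.026 , 0.158 ]), array([ 0.5079, -0.0822,  0.158 ]), array([ 0.5061, -0.0976,  0.158 ])]
stand [array([ 0.5454, -0.3291,  0.045 ]), array([ 0.534 , -0.4038,  0.045 ]), array([ 0.4005, -0.3801,  0.045 ]), array([ 0.4062, -0.3089,  0.045 ])]
bow [array([ 0.4449, -0.3415,  0.093 ]), array([ 0.4121, -0.3537,  0.093 ])]
tray [array([0.5884, 0.4153, 0.03  ]), array([0.5867, 0.2679, 0.03  ]), array([0.3239, 0.2609, 0.03  ]), array([0.3235, 0.4109, 0.03  ])]
```

Request:
jog_arm(deltas=[[[1,3,4.4,0,0],[1,3,4.4,0,0],[1,3,4.4,0,0],[1,3,4.4,0,0],[1,3,4.4,0,0],[1,0,0,0,0]]])

```text
time_s: 0.85
tcp_pos: [0.388, -0.4096, 0.2456]
eef_rot: [180.0, 0.0, -159.3]
contact_force: [-0.0, 1.3, 0.2]
gripper_width: 0.0876
gripper_force: 0.0
```

```bash
python3 - <<'E'
from h import *
import json
i=r.camera_info('wrist'); im=r.capture('wrist');cv2.imwrite('pics/w1.png',im)
i['view']=i['view'].tolist();json.dump(i,open('w1.json','w'))
print(r.get_state()['tcp_pos'],r.get_state()['eef_rot'])
E
```

```text
[ 0.38728881 -0.41083196  0.24558356] [ 1.79991969e+02  5.10097815e-03 -1.59321673e+02]
```

Request:
jog_arm(deltas=[[[1,3,4.4,0,-0.045],[1,3,4.4,0,-0.045],[1,3,4.4,0,-0.045],[1,3,4.4,0,-0.045],[1,3,4.4,0,-0.045],[1,3,4.4,0,-0.045],[1,0,0,0,0],[1,0,0,0,0]]])

```text
time_s: 1.9
tcp_pos: [0.566, -0.1489, 0.245]
eef_rot: [180.0, -0.1, -175.0]
contact_force: [0.2, -0.7, -0.0]
gripper_width: 0.0876
gripper_force: 0.0
```

```bash
python3 - <<'E'
from h import *
import json
i=r.camera_info('wrist'); im=r.capture('wrist');cv2.imwrite('pics/w2.png',im)
i['view']=i['view'].tolist();json.dump(i,open('w2.json','w'))
print(r.get_state()['tcp_pos'],r.get_state()['eef_rot'],r.get_state()['time_s'])
a=cv2.imread('pics/w1.png')
cv2.imwrite('pics/w12.png',np.hstack([cv2.resize(a,(400,300)),cv2.resize(im,(400,300))]))
E
```

```text
[ 0.56581739 -0.14927881  0.24522078] [ 1.79998997e+02 -4.85568895e-02 -1.75019372e+02] 1.95
```

View pics/w12.png

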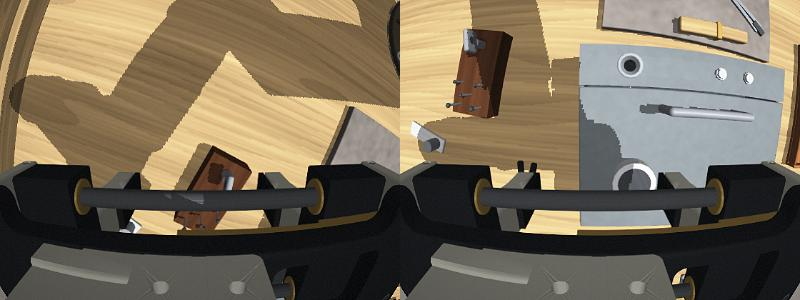

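```bash
python3 - <<'E'
import cv2,numpy as np
a=cv2.imread('pics/w2.png')
A=cv2.resize(a[20:290,40:540],None,fx=1.6,fy=1.6,interpolation=cv2.INTER_CUBIC)
b=cv2.imread('pics/w1.png')[195:295,240:360]
B=cv2.resize(b,None,fx=1.6,fy=1.6,interpolation=cv2.INTER_CUBIC)
C=cv2.resize(a[30:110,80:160],None,fx=2,fy=2,interpolation=cv2.INTER_CUBIC)
D=np.zeros((160,800,3),np.uint8); D[:160,:192]=B; D[:160,200:360]=C
E_=cv2.resize(a[60:140,320:400],None,fx=2,fy=2,interpolation=cv2.INTER_CUBIC);D[:160,400:560]=E_
cv2.imwrite('pics/w2c.png',np.vstack([A,D]))
E
```

```text
(no output)
```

View pics/w2c.png

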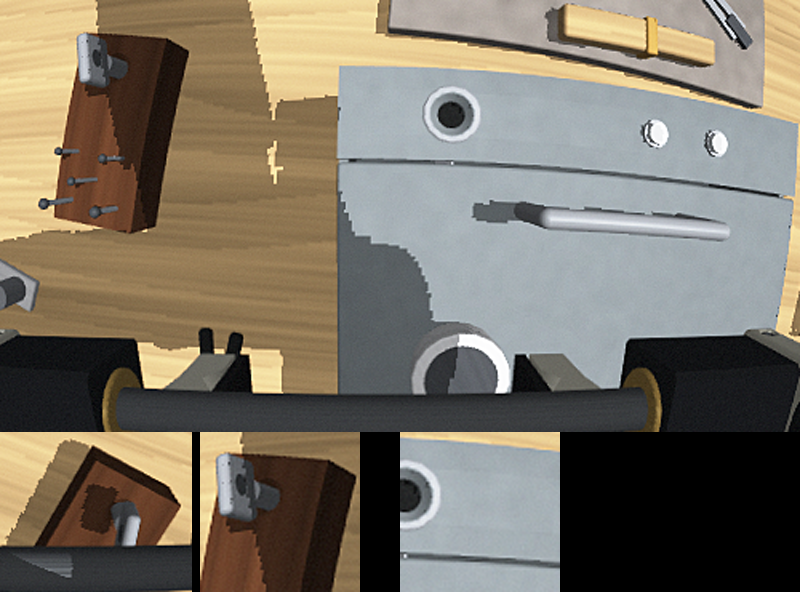

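```bash
cat > m2.py <<'E'
from h import *
import json
np.set_printoptions(precision=4,suppress=True)
W=json.load(open('w2.json'));A=lambda X,Y:(40+X/1.6,20+Y/1.6)
T=lambda X,Y:(210+X/3.3,150+Y/3.3);S=lambda X,Y:(190+X/4,140+Y/4)
w=lambda X,Y,z:atz('wrist',*A(X,Y),z,W)
print('lock',w(452,114,.108),tri([ray('wrist',*A(452,114),W),ray('top',*T(410,321))]))
print('tin',w(462,377,.1325),tri([ray('wrist',*A(462,377),W),ray('top',*T(381,122)),ray('scene',*S(180,203))]))
a,b,c,d=w(340,66,.108),w(797,124,.108),w(338,160,.108),w(795,198,.108);print('fr,fl,seamr,seaml',a,b,c,d)
for p,q in((a,b),(c,d)): print(np.arctan2(*(-(q-p)[:2]*[1,-1])))
print('bar',w(540,217,.158),w(727,232,.158))
E
python3 m2.py
```

```text
lock [ 0.4634 -0.1193  0.108 ] (array([ 0.4626, -0.1197,  0.1067]), [0.0009088292708998367, 0.0009088292708999641])
tin [ 0.5997 -0.1018  0.1325] (array([ 0.6004, -0.1029,  0.1307]), [0.001493840216358384, 0.0014610653966196285, 0.0005994109114679809])
fr,fl,seamr,seaml [ 0.4429 -0.1804  0.108 ] [0.4215 0.1188 0.108 ] [ 0.4937 -0.1771  0.108 ] [0.4719 0.124  0.108 ]
0.07113435650826277
0.07243579439774998
bar [ 0.5102 -0.0808  0.158 ] [0.503  0.0255 0.158 ]
```

Request:
jog_arm(deltas=[[[1,1.7,2.3,-2,0],[1,1.7,2.3,-2,0],[1,0,0,-3,0],[1,0,0,-2.4,0],[1,0,0,-2,0],[1,0,0,0,0],[-0.5,0,0,0,0],[-0.5,0,0,0,0]]], force=15)

```text
time_s: 2.95
tcp_pos: [0.6006, -0.1023, 0.1321]
eef_rot: [180.0, 0.0, -175.0]
contact_force: [-0.5, -1.0, 0.4]
gripper_width: 0.073
gripper_force: 0.0
```

Request:
jog_arm(deltas=[[[-0.5,0,0,0,0],[-0.5,0,0,0,0],[-0.5,0,0,0,0],[-0.5,0,0,0.5,0]]])

```text
time_s: 3.45
tcp_pos: [0.6, -0.1022, 0.1363]
eef_rot: [180.0, -0.1, -175.0]
contact_force: [0.2, 0.1, -1.9]
gripper_width: 0.053
gripper_force: 15.0
```

Request:
jog_arm(deltas=[[[-0.5,0,0,2.5,0],[-0.5,0,0,5,0],[-0.5,-1.5,4.5,0,0],[-0.5,-1.8,5.7,0,0],[-0.5,-1.8,5.7,0,0],[-0.5,-1.8,5.7,0,0],[-0.5,-1.8,5.7,0,0],[-0.5,-1.8,5.7,0,0]]])

```text
time_s: 4.45
tcp_pos: [0.4945, 0.2295, 0.212]
eef_rot: [180.0, 0.0, -175.0]
contact_force: [0.9, -0.3, -1.4]
gripper_width: 0.053
gripper_force: 15.0
```

Request:
jog_arm(deltas=[[[-0.5,-1.9,5.6,0,0],[-0.5,-2,5.6,0,0],[-0.5,0,0,-4,0],[-0.5,0,0,-5,0],[-0.5,0,0,-5,0],[-0.5,0,0,-2.5,0],[-0.5,0,0,-1.2,0],[-0.5,0,0,0,0]]])

```text
time_s: 5.45
tcp_pos: [0.4564, 0.3397, 0.0344]
eef_rot: [-180.0, -0.0, -175.0]
contact_force: [-0.2, 0.2, -0.9]
gripper_width: 0.0533
gripper_force: 15.0
```

Request:
jog_arm(deltas=[[[-0.5,0,0,-0.3,0],[0.5,0,0,0,0],[0.5,0,0,0,0],[0.5,0,0,0,0],[0.5,0,0,4,0],[0.5,0,0,6,0],[0.5,0,0,6,0],[0.5,0,0,5,0]]])

```text
time_s: 6.45
tcp_pos: [0.4565, 0.3398, 0.2445]
eef_rot: [179.9, 0.1, -175.0]
contact_force: [-0.5, 1.2, 0.8]
gripper_width: 0.0656
gripper_force: 0.0
```

Request:
jog_arm(deltas=[[[0.5,0.6,-5.9,0.5,0],[0.5,0.6,-5.9,0,0],[0.5,0.6,-5.9,0,0],[0.5,0.6,-5.9,0,0],[0.5,0.6,-5.9,0,0],[0.5,0.6,-5.9,0,0],[0.5,0.6,-5.9,0,0],[0.5,0,-5.9,0,0]]])

```text
time_s: 7.45
tcp_pos: [0.4984, -0.1342, 0.2469]
eef_rot: [-180.0, 0.0, -175.0]
contact_force: [1.0, 0.6, -0.3]
gripper_width: 0.0658
gripper_force: 0.0
```

Request:
jog_arm(deltas=[[[0.5,0,-5.9,0,0],[0.5,0,-5.8,0,0],[0.5,0,0,0,0],[0.5,0,0,0,0]]])

```text
time_s: 7.95
tcp_pos: [0.498, -0.2494, 0.2464]
eef_rot: [180.0, -0.0, -175.0]
contact_force: [-0.8, 0.8, 0.5]
gripper_width: 0.0658
gripper_force: 0.0
```

```bash
cat > cap.py <<'E'
from h import *
import json,sys
n=sys.argv[1]
i=r.camera_info('wrist'); im=r.capture('wrist');cv2.imwrite(f'pics/{n}.png',im)
i['view']=i['view'].tolist();json.dump(i,open(n+'.json','w'))
s=r.get_state();print(s['tcp_pos'],s['eef_rot'],s['time_s'])
E
python3 cap.py w3
```

```text
[ 0.49823837 -0.24876862  0.24659168] [ 1.79989198e+02  3.30675973e-03 -1.74967682e+02] 8.0
```

Request:
jog_arm(deltas=[[[0.5,0,-5,0,0],[0.5,0,-5,0,0],[0.5,0,0,0,0],[0.5,0,0,0,0]]])

```text
time_s: 8.5
tcp_pos: [0.4986, -0.3481, 0.2465]
eef_rot: [180.0, -0.0, -174.9]
contact_force: [-0.3, 0.3, 0.9]
gripper_width: 0.0661
gripper_force: 0.0
```

```bash
python3 cap.py w4; python3 - <<'E'
from h import *
import json
out=[]
for n in('w3','w4'):
    W=json.load(open(n+'.json'));u,v=map(int,proj('wrist',np.array([.43,-.347,.08]),W));print(n,u,v)
    im=cv2.imread(f'pics/{n}.png');u=max(u,40);v=max(v,40)
    out.append(cv2.resize(im[v-40:v+40,u-40:u+40],(400,400),interpolation=cv2.INTER_CUBIC))
cv2.imwrite('pics/key.png',np.hstack(out))
E
```

```text
[ 0.49867919 -0.3478731   0.24673347] [ 1.79991615e+02  1.29115900e-02 -1.74881798e+02] 8.55
w3 181 121
w4 284 126
```

View pics/key.png

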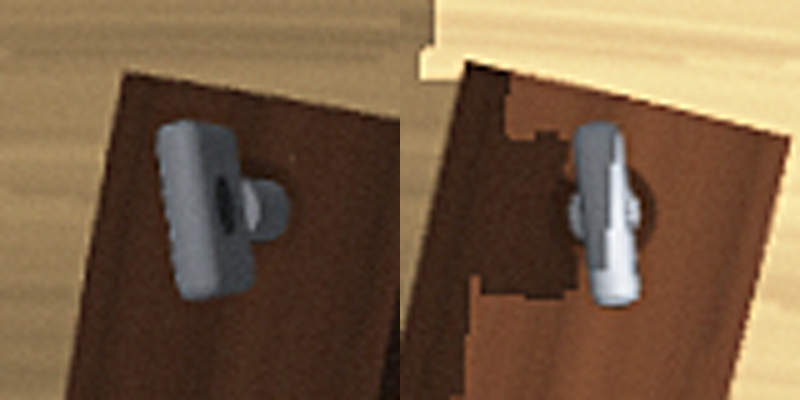

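```bash
python3 - <<'E'
from h import *
import json
np.set_printoptions(precision=4,suppress=True)
W3=json.load(open('w3.json'));W4=json.load(open('w4.json'))
a=lambda X,Y:(141+X/5,81+Y/5)
b=lambda X,Y:(244+X/5,86+Y/5)
print('bowtop',tri([ray('wrist',*a(189,210),W3),ray('wrist',*b(206.5,213),W4)]))
for z in(.093,):
  p,q=[atz('wrist',*b(*c),z,W4) for c in((198,125),(215,303))];print(p,q,np.linalg.norm(p-q),np.degrees(np.arctan2(*(q-p)[1::-1])))
  p,q=[atz('wrist',*a(*c),z,W3) for c in((177,123),(201,297))];print(p,q,np.linalg.norm(p-q),np.degrees(np.arctan2(*(q-p)[1::-1])))
# stand top corners from w4
print([atz('wrist',*b(*c),.045,W4) for c in((65,60),(390,137))])
E
```

```text
bowtop (array([ 0.4317, -0.3465,  0.091 ]), [0.000176097780917427, 0.0001760977809174147])
[ 0.4158 -0.3495  0.093 ] [ 0.4476 -0.3436  0.093 ] 0.032364056278674704 10.631533262418762
[ 0.4157 -0.3494  0.093 ] [ 0.448  -0.3426  0.093 ] 0.03294501698747041 11.80553259504165
[array([ 0.4022, -0.3776,  0.045 ]), array([ 0.4119, -0.3088,  0.045 ])]
```

Request:
jog_arm(deltas=[[[0.5,-3.3,0.1,-3,0.05],[0.5,-3.4,0,-3,0.055],[0.3,0,0,-4,0],[0.2,0,0,-3,0],[0.2,0,0,-2.2,0],[0.2,0,0,-1,0],[0.2,0,0,0,0],[-0.4,0,0,0,0]]], force=30)

```text
time_s: 9.55
tcp_pos: [0.4321, -0.3482, 0.0856]
eef_rot: [-179.9, 0.1, -168.9]
contact_force: [0.7, 0.1, -0.3]
gripper_width: 0.0469
gripper_force: 0.0
```

Request:
jog_arm(deltas=[[[-0.9,0,0,0,0],[-1,0,0,0,0],[-1,0,0,0,0],[-1,0,0,0,0],[-1,0,0,0,0]]])

```text
time_s: 10.18
tcp_pos: [0.4313, -0.3483, 0.0846]
eef_rot: [-180.0, -0.0, -169.0]
contact_force: [-0.7, -0.6, -0.2]
gripper_width: 0.0088
gripper_force: 30.0
```

```bash
cat > s.py <<'E'
from h import *
np.set_printoptions(precision=4,suppress=True)
s=r.get_state();print(s['time_s'],s['tcp_pos'],s['eef_rot'],s['contact_force'],s['moment'],s['gripper_width'])
E
python3 s.py
```

```text
10.175 [ 0.4313 -0.3483  0.0846] [-179.9996   -0.0047 -168.9558] [-0.7114 -0.6238 -0.2309] [ 0.0756  0.0933 -0.0232] 0.008776866430872998
```

Request:
jog_arm(deltas=[[[-1,0,0,1,0],[-1,0,0,2,0],[-1,0,0,3.5,0],[-1,0,0,4,0],[-1,0,0,2,0],[-1,0,0,0,0]]])

```text
time_s: 10.92
tcp_pos: [0.4321, -0.3486, 0.2118]
eef_rot: [-179.9, 0.2, -168.9]
contact_force: [0.5, 1.2, -1.3]
gripper_width: 0.0087
gripper_force: 30.0
```

Request:
jog_arm(deltas=[[[-1,0.6,4,0,-0.02],[-1,0.6,5,0,-0.02],[-1,0.6,5,0,-0.02],[-1,0.6,5,0,-0.02],[-1,0.4,3.8,0,-0.02],[-1,0.3,0,0,-0.02],[-1,0,0,0,0],[-1,0,0,0,0]]])

```text
time_s: 11.92
tcp_pos: [0.462, -0.121, 0.2091]
eef_rot: [-180.0, -0.1, -175.9]
contact_force: [0.0, -0.5, -1.2]
gripper_width: 0.0088
gripper_force: 30.0
```

```bash
python3 cap.py w5; python3 s.py; python3 - <<'E'
from h import *
import json
W=json.load(open('w3.json'));u,v=map(int,proj('wrist',np.array([.463,-.1195,.108]),W));print(u,v)
im=cv2.imread('pics/w3.png');A=cv2.resize(im[v-30:v+30,u-30:u+30],(300,300),interpolation=cv2.INTER_CUBIC)
B=cv2.resize(cv2.imread('pics/w5.png')[60:360],(500,268))
i=r.camera_info('scene');u2,v2=map(int,proj('scene',np.array([.463,-.1195,.13])));print(u2,v2)
im=r.capture('scene');C=cv2.resize(im[v2-60:v2+40,u2-80:u2+60],(448,320),interpolation=cv2.INTER_CUBIC)
D=np.zeros((590,800,3),np.uint8);D[:300,:300]=A;D[:268,300:]=B;D[268+2:590,340:788]=C[:320]
cv2.imwrite('pics/c5.png',D)
E
```

```text
[ 0.46201574 -0.12106989  0.20919846] [-1.79996186e+02 -4.53776746e-02 -1.75893235e+02] 11.975
11.975 [ 0.462  -0.1211  0.2092] [-179.9962   -0.0454 -175.8932] [ 0.2612 -0.1714 -0.171 ] [-0.0298 -0.0433  0.045 ] 0.008561798475949714
419 180
272 172
```

View pics/c5.png

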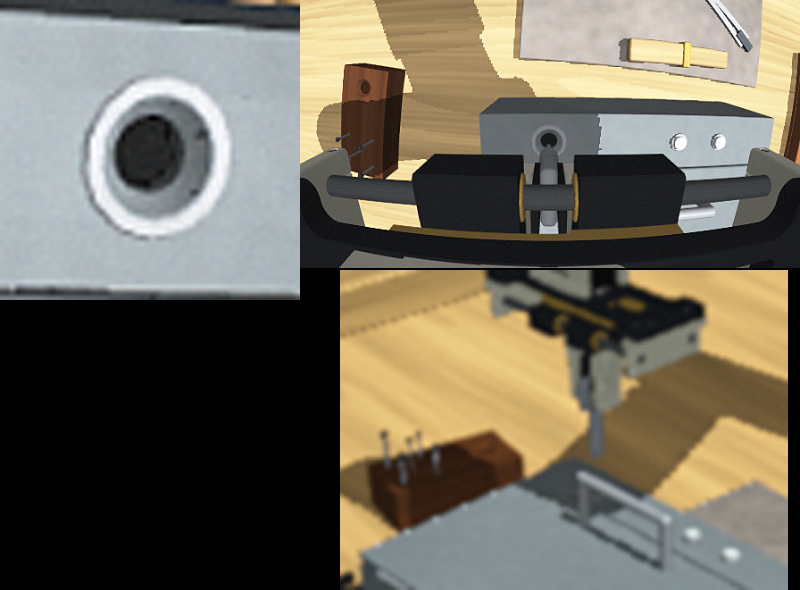

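```bash
python3 - <<'E'
from h import *
import json
np.set_printoptions(precision=4,suppress=True)
W=[json.load(open(f'w{k}.json')) for k in(2,3,5)]
px=[(40+452/1.6,20+114/1.6),(420.6,181.4),(277.8,216)]
for w,p in zip(W,px): print(atz('wrist',*p,.108,w))
print(tri([ray('wrist',*p,w) for p,w in zip(px,W)]+[ray('top',210+410/3.3,150+321/3.3)]))
E
```

```text
[ 0.4634 -0.1193  0.108 ]
[ 0.4637 -0.1186  0.108 ]
[ 0.4614 -0.1202  0.108 ]
(array([ 0.4625, -0.1197,  0.1084]), [0.000995378520693013, 0.0013195542192879796, 0.001340774147295764, 0.0009242979136284574])
```

Request:
jog_arm(deltas=[[[-1,0,0.15,-1.2,0],[-1,0,0,-1,0],[-1,0,0,-0.8,0],[-1,0,0,-0.5,0],[-1,0,0,-0.4,0],[-1,0,0,0,0]]])

```text
time_s: 12.78
tcp_pos: [0.4625, -0.1187, 0.1704]
eef_rot: [-180.0, -0.0, -175.8]
contact_force: [0.8, -1.3, -1.7]
gripper_width: 0.0085
gripper_force: 30.0
```

```bash
python3 s.py
```

```text
12.775 [ 0.4625 -0.1187  0.1704] [-179.9944   -0.0019 -175.8175] [ 0.8055 -1.3098 -1.662 ] [-0.0876 -0.1916  0.0272] 0.008526013836662547
```

Request:
jog_arm(deltas=[[[-1,0,-0.05,-0.2,0],[-1,0,0,-0.2,0],[-1,0,0,0,0],[-1,0,0,0,0]]])

```text
time_s: 13.28
tcp_pos: [0.4624, -0.1192, 0.1666]
eef_rot: [180.0, 0.0, -175.8]
contact_force: [0.2, -0.4, -0.4]
gripper_width: 0.0088
gripper_force: 30.0
```

Request:
jog_arm(deltas=[[[-1,0,0,-0.2,0],[-1,0,0,0,0],[-1,0,0,0,0]]])

```text
time_s: 13.65
tcp_pos: [0.4626, -0.1193, 0.1649]
eef_rot: [-180.0, 0.0, -175.8]
contact_force: [-0.2, -0.6, 4.4]
gripper_width: 0.0091
gripper_force: 30.0
```

Request:
jog_arm(deltas=[[[-1,0,0,-0.15,0],[-1,0,0,0,0],[-1,0,0,0,0]]])

```text
time_s: 14.02
tcp_pos: [0.4629, -0.1194, 0.1642]
eef_rot: [-180.0, 0.1, -175.8]
contact_force: [-2.2, -0.1, 10.4]
gripper_width: 0.0089
gripper_force: 30.0
```

Request:
jog_arm(deltas=[[[-1,0,0,0.1,0],[-1,0,0,0,0.06],[-1,0,0,0,0.06],[-1,0,0,0,0]]])

```text
time_s: 14.52
tcp_pos: [0.463, -0.1194, 0.1646]
eef_rot: [-180.0, 0.1, -168.9]
contact_force: [0.4, -1.1, 5.1]
gripper_width: 0.0092
gripper_force: 30.0
```

Request:
jog_arm(deltas=[[[-1,0,0,0,0.06],[-1,0,0,0,0.06],[-1,0,0,0,0]]])

```text
time_s: 14.9
tcp_pos: [0.4631, -0.1194, 0.1646]
eef_rot: [-180.0, 0.1, -162.1]
contact_force: [1.1, -1.4, 5.4]
gripper_width: 0.0091
gripper_force: 30.0
```

Request:
jog_arm(deltas=[[[-1,0,0,0,0.06],[-1,0,0,0,0.06],[-1,0,0,0,0]]])

```text
time_s: 15.28
tcp_pos: [0.4632, -0.1194, 0.1647]
eef_rot: [-179.9, 0.1, -155.2]
contact_force: [0.9, -1.0, 6.4]
gripper_width: 0.0088
gripper_force: 30.0
```

Request:
jog_arm(deltas=[[[-1,0,0,0,-0.12],[-1,0,0,0,-0.12],[-1,0,0,0,-0.12],[-1,0,0,0,-0.06],[-1,0,0,0,-0.06],[-1,0,0,0,0]]])

```text
time_s: 16.02
tcp_pos: [0.4626, -0.1195, 0.1645]
eef_rot: [-180.0, 0.0, 177.2]
contact_force: [-0.2, -1.5, 6.0]
gripper_width: 0.0089
gripper_force: 30.0
```

Request:
jog_arm(deltas=[[[-1,0,0,0,-0.06],[-1,0,0,0,-0.06],[-1,0,0,0,0]]])

```text
time_s: 16.4
tcp_pos: [0.4627, -0.1194, 0.1645]
eef_rot: [-180.0, 0.0, 170.3]
contact_force: [-0.8, -1.1, 5.8]
gripper_width: 0.0086
gripper_force: 30.0
```

Request:
jog_arm(deltas=[[[-1,0,0,0,-0.06],[-1,0,0,0,-0.06],[-1,0,0,0,0]]])

```text
time_s: 16.77
tcp_pos: [0.4629, -0.1193, 0.1646]
eef_rot: [180.0, 0.1, 163.4]
contact_force: [0.0, -1.0, 7.1]
gripper_width: 0.009
gripper_force: 30.0
```

```bash
python3 s.py; python3 - <<'E'
from h import *
import json
for dz in(.068,.070,.072): print(dz,proj('scene',np.array([.462,-.1211,.2092-dz])))
print('meas',192+(597-340)/3.2,112+(452-270)/3.2)
W=json.load(open('w5.json'))
for dx in(-.003,0,.003): print(dx,proj('wrist',np.array([.462+dx,-.1211,.139]),W))
im=cv2.imread('pics/w5.png')[190:320,215:345]
A=cv2.resize(im,(520,520),interpolation=cv2.INTER_CUBIC)
cv2.imwrite('pics/c6.png',A)
E
```

```text
16.775 [ 0.4629 -0.1193  0.1646] [179.9889   0.068  163.4119] [ 0.0239 -1.0177  7.1218] [-0.0777  0.06    0.0592] 0.008986646343722841
0.068 (np.float64(272.0598252124754), np.float64(168.45908213641792))
0.07 (np.float64(272.08069714314126), np.float64(169.08977772656985))
0.072 (np.float64(272.1015372675221), np.float64(169.71951221331125))
meas 272.3125 168.875
-0.003 (np.float64(276.7100916689598), np.float64(224.98227468029265))
0 (np.float64(276.3967978922978), np.float64(229.17066083487944))
0.003 (np.float64(276.0861677027074), np.float64(233.3239314866284))
```

View pics/c6.png

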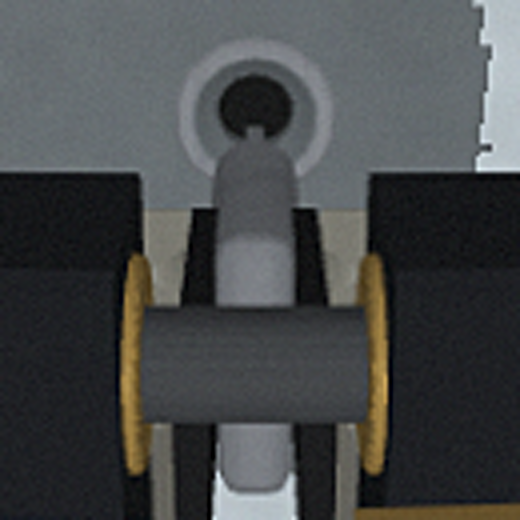

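Request:
jog_arm(deltas=[[[-1,-0.05,-0.06,0.05,0],[-1,0,-0.06,0,0],[-1,0,0,0,0.06],[-1,0,0,0,0.06],[-1,0,0,0,0]]])

```text
time_s: 17.4
tcp_pos: [0.462, -0.1204, 0.1646]
eef_rot: [180.0, 0.0, 170.4]
contact_force: [1.2, 1.2, 3.3]
gripper_width: 0.009
gripper_force: 30.0
```

```bash
python3 s.py
```

```text
17.4 [ 0.462  -0.1204  0.1646] [179.9924   0.016  170.3731] [1.2475 1.1673 3.3032] [ 0.3421 -0.4577 -0.0846] 0.008960677977900344
```

Request:
jog_arm(deltas=[[[-1,0,0,0,0.06],[-1,0,0,0,0.06],[-1,0,0,0,0.06],[-1,0,0,0,0]]])

```text
time_s: 17.9
tcp_pos: [0.462, -0.1203, 0.1645]
eef_rot: [180.0, 0.0, -179.4]
contact_force: [1.8, 1.3, 3.2]
gripper_width: 0.0088
gripper_force: 30.0
```

Request:
jog_arm(deltas=[[[-1,0,0,0,0.06],[-1,0,0,0,0.06],[-1,0,0,0,0.06],[-1,0,0,0,0]]])

```text
time_s: 18.4
tcp_pos: [0.4619, -0.1205, 0.1644]
eef_rot: [-180.0, -0.0, -169.1]
contact_force: [2.2, 0.6, 1.2]
gripper_width: 0.0088
gripper_force: 30.0
```

Request:
jog_arm(deltas=[[[-1,0,0,0,0.06],[-1,0,0,0,0.06],[-1,0,0,0,0.06],[-1,0,0,0,0]]])

```text
time_s: 18.9
tcp_pos: [0.4619, -0.1206, 0.1645]
eef_rot: [-180.0, -0.0, -158.8]
contact_force: [2.4, -0.9, 1.0]
gripper_width: 0.0089
gripper_force: 30.0
```

Request:
jog_arm(deltas=[[[-1,0.09,0.06,0,0],[-1,0,0,-0.1,0],[-1,0,0,0,0.06],[-1,0,0,0,0.06],[-1,0,0,0,0]]])

```text
time_s: 19.52
tcp_pos: [0.4628, -0.1204, 0.1634]
eef_rot: [-180.0, -0.0, -151.8]
contact_force: [1.8, -5.3, 0.1]
gripper_width: 0.0086
gripper_force: 30.0
```

Request:
jog_arm(deltas=[[[-1,0,0,0,-0.06],[-1,0,0,0,-0.06],[-1,0,0,0,-0.06],[-1,0,0,0,0]]])

```text
time_s: 20.02
tcp_pos: [0.4624, -0.1201, 0.1633]
eef_rot: [-180.0, -0.0, -162.1]
contact_force: [1.7, -4.6, 0.1]
gripper_width: 0.0086
gripper_force: 30.0
```

Request:
jog_arm(deltas=[[[-1,0,0,0,-0.06],[-1,0,0,0,-0.06],[-1,0,0,0,-0.06],[-1,0,0,0,0]]])

```text
time_s: 20.52
tcp_pos: [0.4624, -0.1201, 0.1633]
eef_rot: [-180.0, -0.0, -172.3]
contact_force: [1.6, -5.9, -0.3]
gripper_width: 0.0089
gripper_force: 30.0
```

Request:
jog_arm(deltas=[[[-1,0,0,0,-0.06],[-1,0,0,0,-0.06],[-1,0,0,0,-0.06],[-1,0,0,0,0]]])

```text
time_s: 21.02
tcp_pos: [0.4623, -0.1202, 0.1633]
eef_rot: [-180.0, -0.1, 177.4]
contact_force: [0.2, -5.4, -0.5]
gripper_width: 0.009
gripper_force: 30.0
```

Request:
jog_arm(deltas=[[[-1,0,0,0,-0.06],[-1,0,0,0,-0.06],[-1,0,0,0,-0.06],[-1,0,0,0,0]]])

```text
time_s: 21.52
tcp_pos: [0.4623, -0.12, 0.1633]
eef_rot: [-180.0, -0.0, 167.1]
contact_force: [0.9, -5.2, -1.3]
gripper_width: 0.0089
gripper_force: 30.0
```

Request:
jog_arm(deltas=[[[-1,0,-0.08,0,0],[-1,0,0,-0.15,0],[-1,0,0,0,0]]])

```text
time_s: 21.9
tcp_pos: [0.4628, -0.1204, 0.162]
eef_rot: [180.0, 0.0, 167.0]
contact_force: [-1.2, -1.4, 0.3]
gripper_width: 0.0088
gripper_force: 30.0
```

```bash
python3 s.py
```

```text
21.9 [ 0.4628 -0.1204  0.162 ] [179.9788   0.004  167.0156] [-1.1672 -1.4271  0.2535] [-0.6699 -0.1325  0.0328] 0.008751255225762786
```

Request:
jog_arm(deltas=[[[-1,0,-0.02,-0.15,0],[-1,0,0,0,0],[-1,0,0,0,0]]])

```text
time_s: 22.28
tcp_pos: [0.463, -0.1206, 0.1605]
eef_rot: [180.0, 0.0, 167.0]
contact_force: [1.3, 1.0, 0.7]
gripper_width: 0.0092
gripper_force: 30.0
```

Request:
jog_arm(deltas=[[[-1,0,0,-0.15,0],[-1,0,0,0,0],[-1,0,0,0,0]]])

```text
time_s: 22.65
tcp_pos: [0.463, -0.1207, 0.159]
eef_rot: [180.0, 0.0, 167.0]
contact_force: [1.1, 1.4, 0.7]
gripper_width: 0.0091
gripper_force: 30.0
```

Request:
jog_arm(deltas=[[[-1,0,0,-0.15,0],[-1,0,0,0,0],[-1,0,0,0,0]]])

```text
time_s: 23.02
tcp_pos: [0.4628, -0.1207, 0.1575]
eef_rot: [180.0, 0.0, 167.0]
contact_force: [1.7, 1.9, 2.3]
gripper_width: 0.0088
gripper_force: 30.0
```

Request:
jog_arm(deltas=[[[-1,0,0,-0.1,0],[-1,0,0,0,0],[-1,0,0,0,0]]])

```text
time_s: 23.4
tcp_pos: [0.4627, -0.1208, 0.1565]
eef_rot: [180.0, -0.0, 167.0]
contact_force: [0.7, 2.6, 1.8]
gripper_width: 0.0087
gripper_force: 30.0
```

Request:
jog_arm(deltas=[[[-1,0,-0.03,-0.1,0],[-1,0,0,0,0],[-1,0,0,0,0]]])

```text
time_s: 23.78
tcp_pos: [0.4629, -0.1209, 0.156]
eef_rot: [180.0, 0.0, 167.0]
contact_force: [-0.8, 5.8, 8.3]
gripper_width: 0.0087
gripper_force: 30.0
```

Request:
jog_arm(deltas=[[[-1,0,0.06,0.08,0],[-1,0,0,0,-0.08],[-1,0,0,0,-0.08],[-1,0,0,0,0]]])

```text
time_s: 24.28
tcp_pos: [0.4627, -0.1205, 0.1561]
eef_rot: [-180.0, -0.0, 157.8]
contact_force: [2.9, 3.4, -0.1]
gripper_width: 0.0089
gripper_force: 30.0
```

```bash
python3 s.py; python3 -c "
from h import *
print(r.get_state()['joints'])"
```

```text
24.275 [ 0.4627 -0.1205  0.1561] [-179.9985   -0.0109  157.8409] [ 2.9037  3.3797 -0.1152] [ 1.0602 -0.7295 -0.0243] 0.008935762964384416
[ 9.04560859e+00  6.63509851e+00 -3.07020662e+01 -5.50412809e-03
 -5.26729851e+01 -1.21201417e+02]
```

Request:
jog_arm(deltas=[[[-0.4,0,0,0,0],[-0.4,0,0,0,0],[-0.4,0,0,0,0],[-0.4,0,0,2,0],[-0.4,0,0,2.5,0],[-0.4,0,0,0,0.18],[-0.4,0,0,0,0.18],[-0.4,0,0,0,0.18]]])

```text
time_s: 25.28
tcp_pos: [0.4626, -0.1206, 0.2014]
eef_rot: [-180.0, -0.0, -170.9]
contact_force: [-0.3, 0.7, -0.5]
gripper_width: 0.026
gripper_force: 0.0
```

Request:
jog_arm(deltas=[[[-0.4,0,0,0,0.18],[-0.4,0,0,0,0.18],[-0.4,0,0,0,0.18],[-0.4,0,0,0,0.18],[-0.4,0,0,0,0.18],[-0.4,0,0,0,0.18],[-0.4,0,0,0,0.18],[-0.4,0,0,0,0.18]]])

```text
time_s: 26.28
tcp_pos: [0.4626, -0.1206, 0.2013]
eef_rot: [180.0, -0.0, -88.4]
contact_force: [-0.4, 0.5, -0.4]
gripper_width: 0.0264
gripper_force: 0.0
```

Request:
jog_arm(deltas=[[[-0.4,0,0,0,0.18],[-0.4,0,0,0,0.18],[-0.4,0,0,0,0.18],[-0.4,0,0,0,0.18],[-0.4,0,0,0,0.18],[-0.4,0,0,0,0.18],[-0.4,0,0,0,0.08],[-0.4,0,0,0,0]]])

```text
time_s: 27.28
tcp_pos: [0.4626, -0.1206, 0.2013]
eef_rot: [180.0, 0.0, -22.3]
contact_force: [-1.2, -0.2, 0.5]
gripper_width: 0.026
gripper_force: 0.0
```

```bash
python3 cap.py w6; python3 s.py; python3 - <<'E'
from h import *
print(r.get_state()['joints'])
im=r.capture('scene');u,v=map(int,proj('scene',np.array([.463,-.12,.15])))
A=cv2.resize(im[v-50:v+40,u-60:u+60],(400,300),interpolation=cv2.INTER_CUBIC)
B=cv2.resize(cv2.imread('pics/w6.png'),(400,300))
cv2.imwrite('pics/c7.png',np.hstack([A,B]))
E
```

```text
[ 0.46261331 -0.12063049  0.20130743] [ 1.79988383e+02  1.27365871e-02 -2.23774392e+01] 27.325
27.325 [ 0.4626 -0.1206  0.2013] [179.9884   0.0127 -22.3774] [ 0.0702 -0.1463  0.0438] [-0.0687  0.1266 -0.0589] 0.02632887736546537
[ 9.04009956e+00  3.86791328e+00 -2.71206361e+01  3.81948358e-03
 -5.90283758e+01  5.85804965e+01]
```

View pics/c7.png

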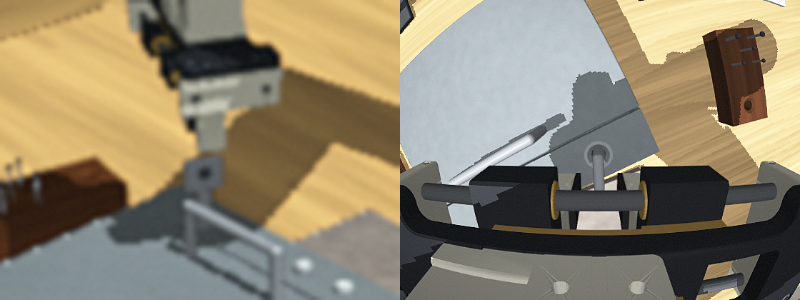

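Request:
jog_arm(deltas=[[[-0.4,0,0,-2.5,0],[-0.4,0,0,-2,0],[-0.4,0,0,0,0],[-1,0,0,0,0],[-1,0,0,0,0],[-1,0,0,0,0],[-1,0,0,0,0]]])

```text
time_s: 28.25
tcp_pos: [0.4633, -0.1206, 0.1571]
eef_rot: [-180.0, -0.1, -22.3]
contact_force: [-0.0, 0.6, 5.3]
gripper_width: 0.0091
gripper_force: 29.9
```

Request:
jog_arm(deltas=[[[-1,0,0,0,-0.1],[-1,0,0,0,-0.1],[-1,0,0,0,-0.1],[-1,0,0,0,-0.1],[-1,0,0,0,0]]])

```text
time_s: 28.88
tcp_pos: [0.4634, -0.1203, 0.1571]
eef_rot: [-179.9, -0.1, -45.3]
contact_force: [-0.7, 2.6, 5.5]
gripper_width: 0.0086
gripper_force: 29.9
```

```bash
python3 s.py
```

```text
28.875 [ 0.4634 -0.1203  0.1571] [-179.9248   -0.0619  -45.2565] [-0.7052  2.5749  5.4562] [0.6665 0.3789 0.0564] 0.008616471810787795
```

Request:
jog_arm(deltas=[[[-1,0,0,0.06,-0.1],[-1,0,0,0,-0.1],[-1,0,0,0,-0.1],[-1,0,0,0,-0.1],[-1,0,0,0,0]]])

```text
time_s: 29.5
tcp_pos: [0.4635, -0.1202, 0.1572]
eef_rot: [-179.9, -0.0, -68.1]
contact_force: [1.1, 2.5, 1.2]
gripper_width: 0.0089
gripper_force: 29.9
```

```bash
python3 s.py
```

```text
29.5 [ 0.4635 -0.1202  0.1572] [-179.9019   -0.011   -68.0657] [1.1164 2.5494 1.2094] [ 0.8142 -0.7979  0.0443] 0.008927541820917406
```

Request:
jog_arm(deltas=[[[-1,0,0,0,-0.08],[-1,0,0,0,-0.06],[-1,0,0,0,0],[-1,0,0,0,0]]])

```text
time_s: 30.0
tcp_pos: [0.4635, -0.1203, 0.1572]
eef_rot: [-179.9, -0.0, -76.0]
contact_force: [3.7, 2.6, -0.5]
gripper_width: 0.009
gripper_force: 29.9
```

```bash
python3 s.py
```

```text
30.0 [ 0.4635 -0.1203  0.1572] [-179.9067   -0.0035  -75.9893] [ 3.6894  2.5799 -0.5074] [ 1.1985 -1.4529  0.0876] 0.009017575008386774
```

Request:
jog_arm(deltas=[[[-1,0,0,0,-0.05],[-1,0,0,0,0],[-1,0,0,0,0]]])

```text
time_s: 30.38
tcp_pos: [0.4635, -0.1203, 0.1572]
eef_rot: [-179.9, -0.0, -78.9]
contact_force: [5.0, 3.0, -0.3]
gripper_width: 0.0091
gripper_force: 29.9
```

```bash
python3 s.py
```

```text
30.375 [ 0.4635 -0.1203  0.1572] [-179.9079   -0.0019  -78.8517] [ 4.9736  2.9758 -0.331 ] [ 1.306  -1.6898  0.0718] 0.009100254360698523
```

Request:
jog_arm(deltas=[[[-1,-0.04,-0.03,0,-0.05],[-1,0,0,0,0],[-1,0,0,0,0]]])

```text
time_s: 30.75
tcp_pos: [0.4634, -0.1205, 0.1573]
eef_rot: [-179.9, 0.0, -81.7]
contact_force: [5.9, 3.9, -1.0]
gripper_width: 0.0088
gripper_force: 30.0
```

```bash
python3 s.py
```

```text
30.75 [ 0.4634 -0.1205  0.1573] [-179.8687    0.0127  -81.7162] [ 5.8594  3.9195 -1.0231] [ 1.5972 -2.0355  0.114 ] 0.00877522934603457
```

Request:
jog_arm(deltas=[[[-0.6,0,0,0,0],[-0.5,0,0,0,0],[-0.5,0,0,0,0],[-0.5,0,0,2,0],[-0.5,0,0,4,0],[-0.4,1.3,4,0,-0.035],[-0.4,3,5.3,0,-0.035],[-0.4,0,0,0,0]]])

```text
time_s: 31.75
tcp_pos: [0.5067, -0.0254, 0.2168]
eef_rot: [180.0, -0.0, -85.7]
contact_force: [-2.1, -0.1, -0.3]
gripper_width: 0.0264
gripper_force: 0.0
```

Request:
jog_arm(deltas=[[[-0.4,0,0,-3.2,0],[-0.4,0,0,-3,0],[-0.4,0,0,0,0],[-1,0,0,0,0],[-1,0,0,0,0],[-1,0,0,0,0]]], force=12)

```text
time_s: 32.5
tcp_pos: [0.5077, -0.0277, 0.1566]
eef_rot: [-179.7, 0.0, -85.8]
contact_force: [6.1, -1.7, -1.6]
gripper_width: 0.009
gripper_force: 12.0
```

```bash
python3 s.py
```

```text
32.5 [ 0.5077 -0.0277  0.1566] [-179.699     0.0148  -85.8453] [ 6.1148 -1.6719 -1.5906] [-0.6454 -2.0233 -0.0148] 0.009010894574349464
```

```bash
python3 - <<'E'
import numpy as np
f=lambda t:np.array([.159-(.159*np.cos(t)-.0525*np.sin(t)),.159*np.sin(t)+.0525*np.cos(t)])
P=np.array([f(t) for t in np.linspace(0,1.4,15)])*100
d=np.diff(P,axis=0)
for a in d: print(np.round([a[0]*.9974,a[0]*.0715,a[1]],2))
E
```

```text
[0.6  0.04 1.56]
[0.75 0.05 1.49]
[0.9  0.06 1.41]
[1.04 0.07 1.31]
[1.16 0.08 1.2 ]
[1.27 0.09 1.08]
[1.38 0.1  0.95]
[1.46 0.1  0.81]
[1.54 0.11 0.65]
[1.59 0.11 0.5 ]
[1.64 0.12 0.34]
[1.66 0.12 0.17]
[1.67 0.12 0.  ]
[ 1.66  0.12 -0.16]
```

Request:
jog_arm(deltas=[[[-1,0.1,0,0.4,0],[-1,0,0,0,0],[-1,0,0,0,0]]])

```text
time_s: 32.88
tcp_pos: [0.509, -0.0275, 0.1606]
eef_rot: [-179.7, 0.0, -85.8]
contact_force: [7.4, -1.8, -3.6]
gripper_width: 0.0093
gripper_force: 12.0
```

Request:
jog_arm(deltas=[[[-1,0.6,0.04,1.2,0],[-1,0.75,0.05,1.5,0],[-1,0.9,0.06,1.4,0],[-1,0,0,0,0]]])

```text
time_s: 33.38
tcp_pos: [0.5297, -0.0262, 0.2014]
eef_rot: [-179.9, 0.0, -85.9]
contact_force: [-1.4, 1.5, 0.6]
gripper_width: 0.0094
gripper_force: 12.0
```

Request:
jog_arm(deltas=[[[-1,1.04,0.07,1.31,0],[-1,1.16,0.08,1.2,0],[-1,1.27,0.09,1.08,0],[-1,0,0,0,0]]])

```text
time_s: 33.88
tcp_pos: [0.5625, -0.024, 0.2371]
eef_rot: [179.9, -0.0, -85.9]
contact_force: [-8.5, 3.9, 11.6]
gripper_width: 0.0095
gripper_force: 12.0
```

```bash
python3 s.py;python3 - <<'E'
from h import *
im=r.capture('scene');cv2.imwrite('pics/s8.png',cv2.resize(im[100:300,150:400],None,fx=2,fy=2))
E
```

```text
33.875 [ 0.5625 -0.024   0.2371] [179.895   -0.0044 -85.8667] [-8.5375  3.8831 11.555 ] [ 1.2898  3.3342 -0.0349] 0.009466971279919068
```

View pics/s8.png

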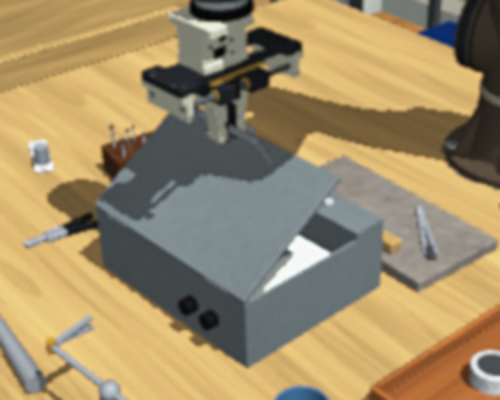

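Request:
jog_arm(deltas=[[[-1,-0.1,0,0.15,0],[-1,1.35,0.1,0.98,0],[-1,1.46,0.1,0.83,0],[-1,1.54,0.11,0.68,0],[-1,0,0,0,0]]])

```text
time_s: 34.55
tcp_pos: [0.6068, -0.0209, 0.2636]
eef_rot: [-179.9, -0.0, -85.9]
contact_force: [-1.3, 0.7, 7.4]
gripper_width: 0.0091
gripper_force: 12.0
```

```bash
python3 s.py
```

```text
34.55 [ 0.6068 -0.0209  0.2636] [-179.9267   -0.033   -85.8539] [-1.3442  0.6981  7.4088] [ 0.4848  0.735  -0.0104] 0.00910008088018913
```

Request:
jog_arm(deltas=[[[-1,1.59,0.11,0.6,0],[-1,1.64,0.12,0.4,0],[-1,1.66,0.12,0.2,0],[-1,0,0,0,0]]])

```text
time_s: 35.05
tcp_pos: [0.6563, -0.0175, 0.275]
eef_rot: [-179.9, -0.0, -85.9]
contact_force: [1.2, -0.4, 2.5]
gripper_width: 0.0093
gripper_force: 12.0
```

```bash
python3 s.py
```

```text
35.05 [ 0.6563 -0.0175  0.275 ] [-179.889    -0.0448  -85.8655] [ 1.1886 -0.398   2.5455] [-0.161  -0.4922  0.0087] 0.009323167182580729
```

Request:
jog_arm(deltas=[[[-1,1.67,0.12,0.02,0],[-1,1.5,0.11,-0.1,0],[-1,0,0,0,0]]])

```text
time_s: 35.42
tcp_pos: [0.6883, -0.0153, 0.2734]
eef_rot: [-179.9, -0.0, -85.9]
contact_force: [2.5, -2.2, 1.5]
gripper_width: 0.0095
gripper_force: 12.0
```

```bash
python3 s.py
```

```text
35.425 [ 0.6883 -0.0153  0.2734] [-179.8959   -0.0418  -85.8793] [ 2.5381 -2.1655  1.5214] [-0.7113 -0.8348 -0.0683] 0.009511256429832578
```

Request:
jog_arm(deltas=[[[-0.6,0,0,0,0],[-0.5,0,0,0,0],[-0.5,0,0,0,0],[-0.5,0,0,2,0],[-0.5,0,0,4,0],[-0.5,-3,0,0,-0.17],[-0.5,-4.5,0.5,0,-0.18],[-0.5,-4.3,0.5,0,-0.18]]])

```text
time_s: 36.42
tcp_pos: [0.5672, -0.005, 0.3333]
eef_rot: [180.0, 0.0, -116.6]
contact_force: [-0.1, 0.8, 1.0]
gripper_width: 0.0222
gripper_force: 0.0
```

Request:
jog_arm(deltas=[[[-0.6,0,0.5,0,-0.18],[-0.8,0,0,0,-0.18],[-1,0,0,-1,-0.18],[-1,0,0,-2,-0.18],[-1,0,0,-2,-0.18],[-1,0,0,-2,-0.145],[-1,0,0,0,0]]])

```text
time_s: 37.3
tcp_pos: [0.5677, -0.0002, 0.2622]
eef_rot: [-180.0, -0.2, -176.1]
contact_force: [0.1, 0.9, -0.1]
gripper_width: 0.0003
gripper_force: 0.0
```

```bash
python3 cap.py w9; python3 s.py; python3 - <<'E'
from h import *
im=cv2.imread('pics/w9.png')[60:300,120:480]
A=cv2.resize(im,(660,440),interpolation=cv2.INTER_CUBIC)
t=r.capture('top');cv2.imwrite('pics/t9.png',t)
B=cv2.resize(t[190:260,230:340],(220,140))
D=np.zeros((590,660,3),np.uint8);D[:440]=A;D[445:585,:220]=B
s=r.capture('scene');D[445:585,230:430]=cv2.resize(s[130:270,190:390],(200,140))
cv2.imwrite('pics/c9.png',D)
E
```

```text
[ 5.68425560e-01 -1.11014369e-04  2.63473549e-01] [-1.79977820e+02 -4.58444166e-02 -1.75921186e+02] 37.35
37.35 [ 0.5684 -0.0001  0.2635] [-179.9778   -0.0458 -175.9212] [-0.2305  0.6798 -0.1347] [ 0.0041 -0.0414 -0.0164] 0.00032562657337964284
```

View pics/c9.png

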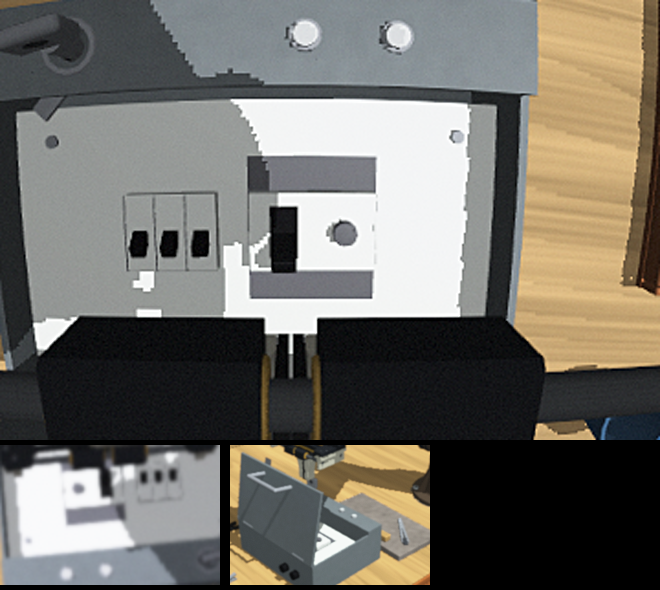

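```bash
python3 - <<'E'
from h import *
import json
np.set_printoptions(precision=4,suppress=True)
W=json.load(open('w9.json'));k=660/360
p=lambda X,Y:(120+X/k,60+Y/k)
print('btn',atz('wrist',*p(342,232),.079,W),atz('top',269,212,.079),tri([ray('wrist',*p(342,232),W),ray('top',269,212)]))
print('lever top edge',atz('wrist',*p(284,272),.088,W),'base',atz('wrist',*p(284,207),.072,W))
print('plate front l/r of rcd',[atz('wrist',*p(*q),.072,W) for q in((250,193),(377,193),(377,270),(250,270))])
c,s=np.cos(.0715),np.sin(.0715)
for C in((.5505,-.024),):
  for n,q in(('btn',(.01,.053)),('lever',(.01,.019)),('lock',(-.095,-.089))): print(n,C[0]+c*q[0]-s*q[1],C[1]+s*q[0]+c*q[1])
E
```

```text
btn [0.557 0.029 0.079] [0.5547 0.0287 0.079 ] (array([0.5561, 0.0289, 0.0777]), [0.0011214477869499744, 0.0011214477869500533])
lever top edge [ 0.5797 -0.0016  0.088 ] base [ 0.5464 -0.004   0.072 ]
plate front l/r of rcd [array([ 0.5397, -0.0235,  0.072 ]), array([0.5346, 0.0475, 0.072 ]), array([0.5789, 0.0519, 0.072 ]), array([ 0.584, -0.021,  0.072])]
btn 0.5566881776244411 0.02957897402608943
lever 0.5591171068405385 -0.004334154742326908
lock 0.4621008078597977 -0.11955931576230333
```

Request:
jog_arm(deltas=[[[-1,-0.6,1.6,-3,0],[-1,-0.6,1.6,-3,0],[-1,0,0,-4,0],[-1,0,0,-3.5,0],[-1,0,0,-1.5,0],[-1,0,0,-0.8,0],[-1,0,0,0,0],[-1,0,0,0,0]]])

```text
time_s: 38.45
tcp_pos: [0.5575, 0.0321, 0.1067]
eef_rot: [180.0, 0.1, -176.1]
contact_force: [-0.6, -0.0, -0.6]
gripper_width: 0.0007
gripper_force: 0.0
```

Request:
jog_arm(deltas=[[[-1,0,0,-0.2,0],[-1,0,0,-0.2,0],[-1,0,0,-0.1,0],[-1,0,0,0,0],[-1,0,0,0,0]]])

```text
time_s: 39.08
tcp_pos: [0.5567, 0.032, 0.1005]
eef_rot: [-180.0, -0.0, -176.1]
contact_force: [-0.2, 0.1, -0.0]
gripper_width: 0.0006
gripper_force: 0.0
```

Request:
jog_arm(deltas=[[[-1,0,0,-0.2,0],[-1,0,0,-0.2,0],[-1,0,0,-0.1,0],[-1,0,0,0,0],[-1,0,0,0,0]]])

```text
time_s: 39.7
tcp_pos: [0.5567, 0.032, 0.0956]
eef_rot: [180.0, 0.0, -176.1]
contact_force: [-0.2, 0.9, 2.1]
gripper_width: 0.0006
gripper_force: 1.4
```

Request:
jog_arm(deltas=[[[-1,0,0,-0.1,0],[-1,0,0,0,0],[-1,0,0,0,0]]])

```text
time_s: 40.08
tcp_pos: [0.5567, 0.032, 0.0945]
eef_rot: [180.0, 0.0, -176.1]
contact_force: [-0.5, 0.7, 3.5]
gripper_width: 0.0004
gripper_force: 1.6
```

Request:
jog_arm(deltas=[[[-1,0,0,-0.1,0],[-1,0,0,0,0],[-1,0,0,0,0],[-1,0,0,2,0],[-1,0,0,5,0],[-1,0.6,-1.6,5,0],[-1,0.6,-1.6,5,0],[-1,0,0,0,0]]])

```text
time_s: 41.08
tcp_pos: [0.5707, -0.0006, 0.2675]
eef_rot: [179.9, 0.4, -176.2]
contact_force: [-0.1, -0.2, -0.0]
gripper_width: 0.0009
gripper_force: 0.0
```

```bash
python3 cap.py w10; cat > lev.py <<'E'
from h import *
import json,sys
n=sys.argv[1];W=json.load(open(n+'.json'));g=cv2.cvtColor(cv2.imread(f'pics/{n}.png'),cv2.COLOR_BGR2GRAY)
c,s=np.cos(.0715),np.sin(.0715)
def B(x,y,z): return np.array([.5505+c*x-s*y,-.024+s*x+c*y,z])
# darkness along the lever's line (x from -20..45 mm in box)
print([ (x,int(g[tuple(int(round(k)) for k in proj('wrist',B(x/1e3,.019,.080),W)[::-1])])) for x in range(-20,40,4)])
E
python3 lev.py w9; python3 lev.py w10
```

```text
[ 5.69302606e-01 -2.80398882e-04  2.64870016e-01] [ 1.79942002e+02  1.73214147e-01 -1.76176874e+02] 41.125
[(-20, 122), (-16, 120), (-12, 217), (-8, 245), (-4, 0), (0, 23), (4, 23), (8, 24), (12, 15), (16, 17), (20, 13), (24, 11), (28, 21), (32, 20), (36, 117)]
[(-20, 124), (-16, 118), (-12, 136), (-8, 165), (-4, 13), (0, 10), (4, 14), (8, 13), (12, 21), (16, 20), (20, 24), (24, 0), (28, 244), (32, 146), (36, 113)]
```

Request:
jog_arm(deltas=[[[-1,-2.5,-0.35,0,0],[-1,-2.5,-0.35,-2.5,0],[-1,0,0,-4,0],[-1,0,0,-4,0],[-1,0,0,-3.2,0],[-1,0,0,-1.8,0],[-1,0,0,-1.1,0],[-1,0,0,0,0]]])

```text
time_s: 42.12
tcp_pos: [0.5178, -0.0072, 0.0964]
eef_rot: [-180.0, -0.1, -176.1]
contact_force: [-0.3, -0.5, 0.1]
gripper_width: 0.0002
gripper_force: 0.0
```

```bash
python3 s.py
```

```text
42.125 [ 0.5178 -0.0072  0.0964] [-179.9672   -0.1377 -176.1168] [-0.2661 -0.4635  0.0626] [ 0.0145 -0.0734  0.0174] 0.00019865917868012453
```

Request:
jog_arm(deltas=[[[-1,0.6,0.04,0.1,0],[-1,0.6,0.04,0,0],[-1,0.6,0.04,0,0],[-1,0,0,0,0]]])

```text
time_s: 42.62
tcp_pos: [0.5372, -0.0059, 0.0986]
eef_rot: [180.0, 0.0, -176.1]
contact_force: [-1.8, -0.8, 1.9]
gripper_width: 0.0005
gripper_force: 0.8
```

Request:
jog_arm(deltas=[[[-1,0.6,0.04,0,0],[-1,0.6,0.04,0,0],[-1,0,0,0,0]]])

```text
time_s: 43.0
tcp_pos: [0.5488, -0.0051, 0.0983]
eef_rot: [-180.0, -0.0, -176.1]
contact_force: [-3.7, -0.4, 2.6]
gripper_width: 0.0006
gripper_force: 1.9
```

Request:
jog_arm(deltas=[[[-1,0.3,0.02,0,0],[-1,0.3,0.02,0,0],[-1,0,0,0,0]]])

```text
time_s: 43.38
tcp_pos: [0.5552, -0.0045, 0.0983]
eef_rot: [180.0, 0.0, -176.1]
contact_force: [-0.9, -0.7, -0.4]
gripper_width: 0.0005
gripper_force: 0.1
```

Request:
jog_arm(deltas=[[[-1,0.15,0.01,0,0],[-1,0,0,0,0]]])

```text
time_s: 43.62
tcp_pos: [0.5565, -0.0044, 0.0985]
eef_rot: [180.0, 0.0, -176.1]
contact_force: [-1.9, -1.5, -0.7]
gripper_width: 0.0002
gripper_force: 0.5
```

Request:
jog_arm(deltas=[[[-1,0.15,0.01,0,0],[-1,0,0,0,0]]])

```text
time_s: 43.88
tcp_pos: [0.5572, -0.0045, 0.0982]
eef_rot: [180.0, -0.1, -176.1]
contact_force: [-4.5, 0.2, 0.5]
gripper_width: 0.0008
gripper_force: 1.5
```

Request:
jog_arm(deltas=[[[-1,0.15,0.01,0,0],[-1,0,0,0,0]]])

```text
time_s: 44.12
tcp_pos: [0.5589, -0.0044, 0.0983]
eef_rot: [-180.0, -0.0, -176.1]
contact_force: [-4.5, -0.4, 0.1]
gripper_width: 0.0006
gripper_force: 1.5
```

Request:
jog_arm(deltas=[[[-1,0.1,0.01,0,0],[-1,0,0,0,0]]])

```text
time_s: 44.38
tcp_pos: [0.5602, -0.0043, 0.0985]
eef_rot: [-180.0, -0.0, -176.1]
contact_force: [-3.0, -0.3, 0.1]
gripper_width: 0.0005
gripper_force: 1.5
```

Request:
jog_arm(deltas=[[[-1,-2,-0.14,0,0],[-1,-2,-0.14,0,0],[-1,0,0,4,0],[-1,0,0,5,0],[-1,2.5,0.35,5,0],[-1,2.5,0.35,2.5,0],[-1,0,0,0,0]]])

```text
time_s: 45.25
tcp_pos: [0.5736, 0.0006, 0.2663]
eef_rot: [180.0, 0.4, -176.1]
contact_force: [-0.0, 1.0, -1.1]
gripper_width: 0.0001
gripper_force: 0.0
```

```bash
python3 cap.py w11; python3 lev.py w11; python3 - <<'E'
from h import *
D=[]
for n in('w9','w10','w11'):
    im=cv2.imread(f'pics/{n}.png')
    D.append(cv2.resize(im[140:225,240:330],(265,250),interpolation=cv2.INTER_CUBIC))
top=np.hstack(D); s=r.capture('scene');t=r.capture('top')
b=np.hstack([cv2.resize(s[120:270,190:390],(400,300)),cv2.resize(t[190:310,100:260],(395,300))])
cv2.imwrite('pics/c11.png',np.vstack([top,b]))
E
```

```text
[5.71775313e-01 3.36731942e-04 2.64395220e-01] [ 179.96025143    0.2059365  -176.12011428] 45.3
[(-20, 119), (-16, 116), (-12, 215), (-8, 245), (-4, 150), (0, 28), (4, 25), (8, 19), (12, 9), (16, 17), (20, 16), (24, 10), (28, 28), (32, 0), (36, 114)]
```

View pics/c11.png

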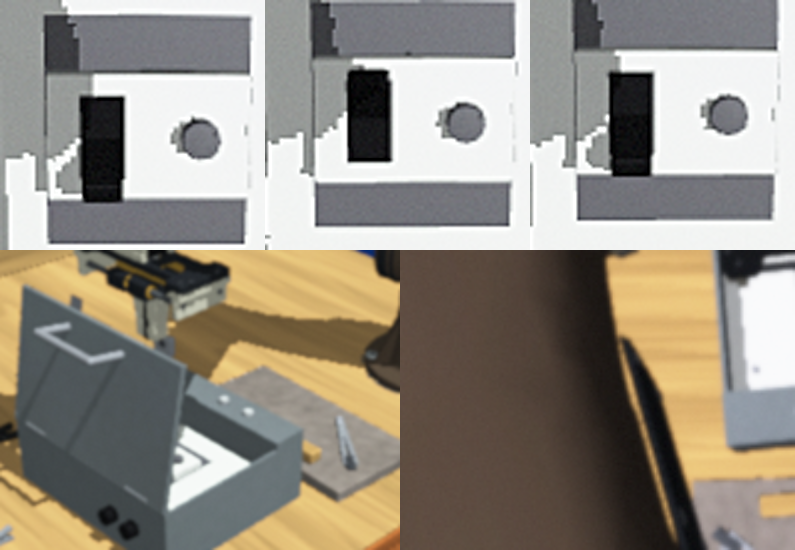

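Request:
jog_arm(deltas=[[[-1,0,0,3.5,0],[-0.8,0,0,3.5,0],[-0.6,0,0,0,0.18],[-0.5,0,0,0,0.18],[-0.5,0,0,0,0.18],[-0.5,0,0,0,0.18],[-0.5,0,0,0,0.18],[-0.5,0,0,0,0.18]]])

```text
time_s: 46.4
tcp_pos: [0.5695, -0.0001, 0.3325]
eef_rot: [180.0, -0.0, -113.9]
contact_force: [0.5, -0.9, -0.4]
gripper_width: 0.0219
gripper_force: 0.0
```

Request:
jog_arm(deltas=[[[-0.5,0,0,0,0.18],[-0.5,0,0,0,0.18],[-0.5,4,-0.5,0,0.13],[-0.5,4,-0.5,0,0],[-0.5,3.6,-0.5,0,0],[-0.5,0,0,0,0],[-0.5,0,0,0,0]]])

```text
time_s: 47.28
tcp_pos: [0.6855, -0.0151, 0.3324]
eef_rot: [179.9, -0.0, -86.2]
contact_force: [0.6, -0.5, 0.2]
gripper_width: 0.0217
gripper_force: 0.0
```

```bash
python3 s.py
```

```text
47.275 [ 0.6855 -0.0151  0.3324] [179.9075  -0.0129 -86.1706] [ 0.6069 -0.4901  0.2062] [ 0.0148  0.1458 -0.033 ] 0.02170883129372069
```

Request:
jog_arm(deltas=[[[-0.5,0.28,0,-2,0],[-0.5,0,0,-2,0],[-0.5,0,0,-1.9,0],[-0.5,0,0,0,0],[-1,0,0,0,0],[-1,0,0,0,0],[-1,0,0,0,0]]])

```text
time_s: 48.15
tcp_pos: [0.689, -0.015, 0.2759]
eef_rot: [-179.9, 0.0, -86.1]
contact_force: [-2.7, 1.5, 5.0]
gripper_width: 0.0093
gripper_force: 12.0
```

```bash
python3 s.py
```

```text
48.15 [ 0.689  -0.015   0.2759] [-179.9191    0.004   -86.1484] [-2.6907  1.5459  5.0409] [0.3829 1.0208 0.037 ] 0.00925002921186827
```

Request:
jog_arm(deltas=[[[-1,-0.7,-0.05,0.1,0],[-1,-0.7,-0.05,0.1,0],[-1,-1.67,-0.12,0,0],[-1,-1.66,-0.12,-0.17,0],[-1,0,0,0,0]]])

```text
time_s: 48.78
tcp_pos: [0.6397, -0.0185, 0.2749]
eef_rot: [179.9, 0.0, -86.2]
contact_force: [-4.3, 1.9, 4.4]
gripper_width: 0.0096
gripper_force: 12.0
```

Request:
jog_arm(deltas=[[[-1,-1.64,-0.12,-0.34,0],[-1,-1.59,-0.11,-0.5,0],[-1,-1.54,-0.11,-0.65,0],[-1,0,0,0,0]]])

```text
time_s: 49.28
tcp_pos: [0.5924, -0.0218, 0.2591]
eef_rot: [179.8, 0.0, -86.2]
contact_force: [-5.7, 1.8, -0.5]
gripper_width: 0.0093
gripper_force: 12.0
```

```bash
python3 s.py
```

```text
49.275 [ 0.5924 -0.0218  0.2591] [179.8094   0.0172 -86.1689] [-5.6934  1.8423 -0.5115] [0.7423 1.7039 0.0092] 0.009295552200973719
```

Request:
jog_arm(deltas=[[[-1,-1.5,-0.1,-0.81,0],[-1,-1.4,-0.1,-0.95,0],[-1,-1.3,-0.09,-1.08,0],[-1,0,0,0,0]]])

```text
time_s: 49.78
tcp_pos: [0.5513, -0.0247, 0.2303]
eef_rot: [179.8, 0.0, -86.2]
contact_force: [-0.2, 0.4, -6.5]
gripper_width: 0.0094
gripper_force: 12.0
```

Request:
jog_arm(deltas=[[[-1,-1.18,-0.08,-1.2,0],[-1,-1.05,-0.07,-1.31,0],[-1,-0.9,-0.06,-1.41,0],[-1,0,0,0,0]]])

```text
time_s: 50.28
tcp_pos: [0.5211, -0.0268, 0.1917]
eef_rot: [179.9, -0.0, -86.2]
contact_force: [4.1, 0.1, -7.1]
gripper_width: 0.0096
gripper_force: 12.0
```

```bash
python3 s.py
```

```text
50.275 [ 0.5211 -0.0268  0.1917] [179.9393  -0.0151 -86.1604] [ 4.1214  0.0994 -7.1194] [ 0.069  -1.0941  0.0016] 0.009588700009141799
```

Request:
jog_arm(deltas=[[[-1,-0.75,-0.05,-1.5,0],[-1,-0.5,-0.04,-1.4,0],[-1,-0.1,0,-0.4,0],[-1,0,0,0,0]]])

```text
time_s: 50.78
tcp_pos: [0.5077, -0.0279, 0.1601]
eef_rot: [-180.0, -0.0, -86.1]
contact_force: [-1.6, 0.9, 6.9]
gripper_width: 0.0092
gripper_force: 12.0
```

```bash
python3 s.py
```

```text
50.775 [ 0.5077 -0.0279  0.1601] [-179.9847   -0.0391  -86.1272] [-1.5677  0.8621  6.8727] [0.0659 0.8527 0.0306] 0.009195294445189581
```

Request:
jog_arm(deltas=[[[-1,0,0,-0.2,0],[-1,0,0,-0.1,0],[-1,0,0,0,0]]])

```text
time_s: 51.15
tcp_pos: [0.5078, -0.0281, 0.1583]
eef_rot: [-180.0, -0.1, -86.1]
contact_force: [-6.7, 0.9, 17.3]
gripper_width: 0.0099
gripper_force: 12.0
```

Request:
jog_arm(deltas=[[[-1,0,0,-0.1,0],[-1,0,0,0,0],[-1,0,0,0,0]]])

```text
time_s: 51.52
tcp_pos: [0.5078, -0.0282, 0.1574]
eef_rot: [-180.0, -0.1, -86.1]
contact_force: [-6.8, -0.4, 17.9]
gripper_width: 0.0095
gripper_force: 12.0
```

Request:
jog_arm(deltas=[[[-0.5,0,0,0,0],[-0.4,0,0,0,0],[-0.4,0,0,0,0],[-0.4,0,0,2,0],[-0.4,0,0,4,0],[-0.4,-2.2,-4.6,0,0.04],[-0.5,-2.2,-4.6,0,0.035],[-0.5,0,0,0,0]]])

```text
time_s: 52.52
tcp_pos: [0.4616, -0.1218, 0.2152]
eef_rot: [180.0, 0.0, -82.0]
contact_force: [-0.3, -0.4, -0.2]
gripper_width: 0.0226
gripper_force: 0.0
```

```bash
python3 s.py
```

```text
52.525 [ 0.4616 -0.1218  0.2152] [179.9678   0.0032 -82.0135] [-0.323  -0.4451 -0.233 ] [ 0.082   0.0157 -0.0067] 0.022638051530550225
```

Request:
jog_arm(deltas=[[[-0.5,0.18,0.14,-2.5,0],[-0.5,0,0,-2,0],[-0.5,0,0,-1.2,0],[-0.5,0,0,0,0],[-1,0,0,0,0],[-1,0,0,0,0],[-1,0,0,0,0],[-1,0,0,0,0]]], force=30)

```text
time_s: 53.52
tcp_pos: [0.4645, -0.1184, 0.1587]
eef_rot: [180.0, 0.0, -81.9]
contact_force: [-4.8, 1.1, 5.9]
gripper_width: 0.0089
gripper_force: 29.8
```

```bash
python3 s.py
```

```text
53.525 [ 0.4645 -0.1184  0.1587] [179.9767   0.001  -81.8648] [-4.7896  1.1386  5.8501] [0.5884 1.9281 0.1002] 0.008871377857139661
```

Request:
jog_arm(deltas=[[[-0.6,0,0,0,0],[-0.6,-0.1,-0.2,0,0],[-0.6,0,0,0,0],[-1,0,0,0,0],[-1,0,0,0,0],[-1,0,0,0,0]]])

```text
time_s: 54.28
tcp_pos: [0.464, -0.1203, 0.1582]
eef_rot: [-180.0, -0.0, -81.9]
contact_force: [0.2, -1.1, -0.6]
gripper_width: 0.0089
gripper_force: 29.8
```

```bash
python3 s.py
```

```text
54.275 [ 0.464  -0.1203  0.1582] [-179.9993   -0.0039  -81.8596] [ 0.1848 -1.1434 -0.5642] [-0.1411 -0.0618  0.0304] 0.008873720853821042
```

Request:
jog_arm(deltas=[[[-1,0,0,0,0.12],[-1,0,0,0,0.14],[-1,0,0,0,0.14],[-1,0,0,0,0.14],[-1,0,0,0,0.14],[-1,0,0,0,0.14],[-1,0,0,0,0.14],[-1,0,0,0,0]]])

```text
time_s: 55.28
tcp_pos: [0.4638, -0.1204, 0.1582]
eef_rot: [180.0, 0.0, -26.9]
contact_force: [-0.5, 0.1, -0.2]
gripper_width: 0.0088
gripper_force: 29.9
```

```bash
python3 s.py
```

```text
55.275 [ 0.4638 -0.1204  0.1582] [179.9881   0.0133 -26.9149] [-0.4793  0.0965 -0.1914] [-0.2522  0.3413 -0.0281] 0.008778399730094852
```

Request:
jog_arm(deltas=[[[-1,0,0,0,0.14],[-1,0,0,0,0.14],[-1,0,0,0,0.14],[-1,0,0,0,0.14],[-1,0,0,0,0.14],[-1,0,0,0,0.14],[-1,0,0,0,0.1],[-1,0,0,0,0]]])

```text
time_s: 56.28
tcp_pos: [0.4638, -0.1206, 0.1583]
eef_rot: [180.0, 0.0, 26.8]
contact_force: [-0.0, -3.3, 0.4]
gripper_width: 0.0088
gripper_force: 29.9
```

```bash
python3 s.py
```

```text
56.275 [ 0.4638 -0.1206  0.1583] [179.9852   0.0295  26.7945] [-0.0373 -3.2885  0.4107] [-1.3434  0.216  -0.0362] 0.008776952815424907
```

Request:
jog_arm(deltas=[[[-1,0,0,0,0.1],[-1,0,0,0,0.1],[-1,0,0,0,0.06],[-1,0,0,0,0],[-1,0,0,0,0]]])

```text
time_s: 56.9
tcp_pos: [0.4639, -0.1206, 0.1582]
eef_rot: [180.0, 0.0, 41.7]
contact_force: [-0.1, -4.0, -0.6]
gripper_width: 0.0086
gripper_force: 29.9
```

```bash
python3 s.py
```

```text
56.9 [ 0.4639 -0.1206  0.1582] [179.9938   0.0284  41.7115] [-0.0509 -3.9732 -0.5692] [-2.055   0.181  -0.0408] 0.00863523590663808
```

Request:
jog_arm(deltas=[[[-1,0,0,0,0.05],[-1,0,0,0,0],[-1,0,0,0,0]]])

```text
time_s: 57.28
tcp_pos: [0.4639, -0.1206, 0.1582]
eef_rot: [180.0, 0.0, 44.6]
contact_force: [-0.8, -4.1, -0.9]
gripper_width: 0.0087
gripper_force: 29.9
```

```bash
python3 s.py
```

```text
57.275 [ 0.4639 -0.1206  0.1582] [179.9957   0.0254  44.6112] [-0.778  -4.0624 -0.8855] [-2.3681  0.1041 -0.0802] 0.008708459535476894
```

Request:
jog_arm(deltas=[[[-1,0,0,0,0.05],[-1,0,0,0,0],[-1,0,0,0,0]]])

```text
time_s: 57.65
tcp_pos: [0.4639, -0.1206, 0.1582]
eef_rot: [180.0, 0.0, 47.5]
contact_force: [0.0, -5.4, -1.2]
gripper_width: 0.0087
gripper_force: 29.9
```

```bash
python3 s.py
```

```text
57.65 [ 0.4639 -0.1206  0.1582] [179.9955   0.0251  47.4726] [ 0.0145 -5.402  -1.2054] [-2.4251  0.091  -0.0893] 0.008747750130775597
```

Request:
jog_arm(deltas=[[[-1,0,0,0,0.05],[-1,0,0,0,0],[-1,0,0,0,0]]])

```text
time_s: 58.02
tcp_pos: [0.4639, -0.1206, 0.1582]
eef_rot: [180.0, 0.0, 50.3]
contact_force: [-0.9, -4.9, -0.3]
gripper_width: 0.0088
gripper_force: 30.0
```

```bash
python3 s.py
```

```text
58.025 [ 0.4639 -0.1206  0.1582] [179.9936   0.0229  50.3357] [-0.9364 -4.8813 -0.2782] [-2.5189  0.0039 -0.0923] 0.008784251472096554
```

Request:
jog_arm(deltas=[[[-1,0,0.05,0,0.06],[-1,0,0,0,0],[-1,0,0,0,0],[-1,0,0,0,0]]])

```text
time_s: 58.52
tcp_pos: [0.464, -0.1203, 0.1583]
eef_rot: [180.0, 0.0, 53.8]
contact_force: [0.4, -6.7, -2.3]
gripper_width: 0.0088
gripper_force: 30.0
```

```bash
python3 s.py; python3 -c "
from h import *
print(r.get_state()['joint_torque'],r.get_state()['joints'])"
```

```text
58.525 [ 0.464  -0.1203  0.1583] [179.9746   0.0378  53.7701] [ 0.4431 -6.711  -2.3319] [-3.2137 -0.2721 -0.22  ] 0.008789928301358402
[  3.45048755 -35.19011736  25.81251383   3.78378823   0.17565605
   0.20103372] [ 9.08421157e+00  6.59254014e+00 -3.04449023e+01  5.59015948e-02
 -5.29715991e+01  1.34652195e+02]
```

Request:
jog_arm(deltas=[[[-1,0,0,0,-0.06],[-1,0,0,0,0],[-1,0,0,0,0]]])

```text
time_s: 58.9
tcp_pos: [0.464, -0.1203, 0.1583]
eef_rot: [180.0, 0.0, 50.3]
contact_force: [0.6, -7.6, -1.2]
gripper_width: 0.0088
gripper_force: 30.0
```

```bash
python3 s.py; python3 -c "
from h import *
print(r.get_state()['joint_torque'])"
```

```text
58.9 [ 0.464  -0.1203  0.1583] [179.9726   0.0352  50.3425] [ 0.628  -7.5581 -1.1804] [-3.1341 -0.2135 -0.1053] 0.008817120184407468
[  3.31197649 -35.16459703  25.83384812   3.77520338   0.20908417
   0.10129244]
```

Request:
jog_arm(deltas=[[[-1,0,-0.08,0,-0.1],[-0.8,0,0,0,0],[-0.7,0,0,0,0],[-1,0,0,0,0],[-1,0,0,0,0],[-1,0,0,0,0]]])

```text
time_s: 59.65
tcp_pos: [0.4643, -0.1204, 0.1583]
eef_rot: [180.0, -0.0, 44.8]
contact_force: [1.4, 1.1, -0.2]
gripper_width: 0.0091
gripper_force: 29.9
```

```bash
python3 s.py
```

```text
59.65 [ 0.4643 -0.1204  0.1583] [179.9862  -0.0339  44.7771] [ 1.437   1.0778 -0.2436] [-0.0117 -0.4885 -0.0217] 0.009145400531020318
```

Request:
jog_arm(deltas=[[[-1,0,0,0.5,0],[-1,0,0,0.5,0],[-1,0,0,0,0]]])

```text
time_s: 60.02
tcp_pos: [0.4639, -0.1206, 0.1688]
eef_rot: [180.0, -0.0, 44.8]
contact_force: [0.2, -0.4, -1.4]
gripper_width: 0.0088
gripper_force: 30.0
```

Request:
jog_arm(deltas=[[[-1,0,0,1,0],[-1,0,0,2,0],[-1,0,0,2.5,0],[-1,0,0,0,0]]])

```text
time_s: 60.52
tcp_pos: [0.4649, -0.1207, 0.2256]
eef_rot: [179.9, -0.1, 44.8]
contact_force: [-0.6, 0.2, -1.2]
gripper_width: 0.0087
gripper_force: 30.0
```

Request:
jog_arm(deltas=[[[-1,-0.5,-3.5,0,-0.1],[-1,-0.6,-4.5,0,-0.12],[-1,-0.6,-4.5,0,-0.12],[-1,-0.6,-4.5,0,-0.12],[-1,-0.6,-3.6,0,-0.13],[-1,-0.3,-2,0,0],[-1,0,0,0,0],[-1,0,0,0,0]]])

```text
time_s: 61.52
tcp_pos: [0.4316, -0.3462, 0.2228]
eef_rot: [-180.0, 0.0, 10.9]
contact_force: [0.8, 0.7, -0.1]
gripper_width: 0.0085
gripper_force: 30.0
```

```bash
python3 s.py; python3 cap.py w12; python3 - <<'E'
from h import *
import json
T=np.array(r.get_state()['tcp_pos']);W=json.load(open('w12.json'))
print('tip',proj('wrist',T-[0,0,.0723],W),'hole',proj('wrist',np.array([.4317,-.3467,.045]),W))
s=r.capture('scene');p=proj('scene',T-[0,0,.0723]);q=proj('scene',np.array([.4317,-.3467,.045]));print(p,q)
u,v=map(int,q)
A=cv2.resize(s[v-60:v+20,u-40:u+40],(400,400),interpolation=cv2.INTER_CUBIC)
u,v=map(int,proj('wrist',np.array([.4317,-.3467,.045]),W));print(u,v,u)
w=cv2.imread('pics/w12.png')
B=cv2.resize(w[v-60:v+40,u-50:u+50],(400,400),interpolation=cv2.INTER_CUBIC)
cv2.imwrite('pics/c12.png',np.hstack([A,B]))
E
```

```text
61.525 [ 0.4316 -0.3462  0.2228] [-179.96      0.0411   10.9437] [ 0.7587  0.6901 -0.1418] [-0.1106  0.13   -0.0093] 0.00845287941323116
[ 0.43183676 -0.34599639  0.22306243] [-1.79975498e+02  2.27859396e-02  1.09837581e+01] 61.575
tip (np.float64(279.6516498582516), np.float64(225.81707647437818)) hole (np.float64(279.917439680562), np.float64(193.86904055278262))
(np.float64(235.40877528107671), np.float64(136.89133836866426)) (np.float64(237.5620929559641), np.float64(166.8713010450118))
279 193 279
```

View pics/c12.png

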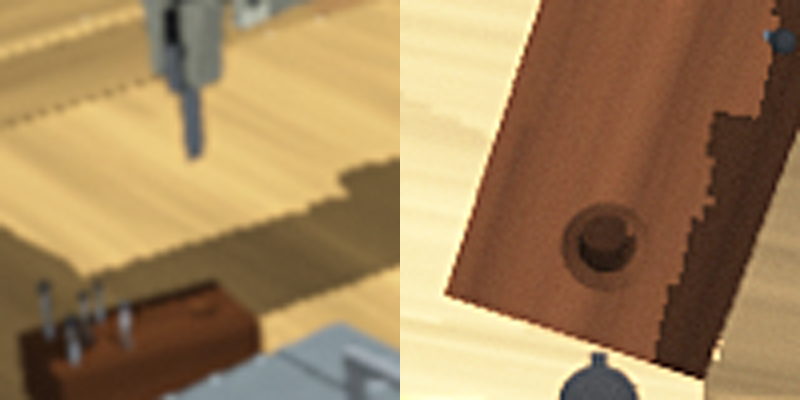

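```bash
python3 - <<'E'
from h import *
import json
np.set_printoptions(precision=4,suppress=True)
def cmp(n,edge,hole,zt,zh,sx,yaw):
    W=json.load(open(n+'.json'));e=atz('wrist',*edge,zt,W);h=atz('wrist',*hole,zh,W)
    a=np.radians(yaw);t=e-np.r_[np.cos(a),np.sin(a),0]*.00625*sx
    print(n,'tip',t,'hole',h,'need',(h-t)[:2]*1e3)
cmp('w5',(278.75,221.5),(279,217.2),.1392,.108,-1,4.1)
cmp('w12',(278.5,221.3),(280.3,194.5),.1507,.045,1,11)
E
```

```text
w5 tip [ 0.4626 -0.1195  0.1392] hole [ 0.4623 -0.1192  0.108 ] need [-0.3204  0.2252]
w12 tip [ 0.4287 -0.3458  0.1507] hole [ 0.4311 -0.3472  0.045 ] need [ 2.4271 -1.3996]
```

Request:
jog_arm(deltas=[[[-1,0.1,-0.16,-3,0],[-1,0,0,-3.5,0],[-1,0,0,-2.5,0],[-1,0,0,-1,0],[-1,0,0,-0.8,0],[-1,0,0,0,0],[-1,0,0,0,0]]])

```text
time_s: 62.5
tcp_pos: [0.4335, -0.3484, 0.1161]
eef_rot: [180.0, -0.1, 11.0]
contact_force: [-0.2, 0.7, -0.6]
gripper_width: 0.0089
gripper_force: 30.0
```

```bash
python3 s.py
```

```text
62.5 [ 0.4335 -0.3484  0.1161] [179.9531  -0.0605  10.9676] [-0.1762  0.6852 -0.6443] [-0.0812  0.1435  0.0347] 0.00892231999714593
```

Request:
jog_arm(deltas=[[[-1,-0.07,0.07,-0.4,0],[-1,0,0,-0.4,0],[-1,0,0,0,0]]])

```text
time_s: 62.88
tcp_pos: [0.4321, -0.3475, 0.107]
eef_rot: [-180.0, 0.0, 10.9]
contact_force: [0.5, 0.9, -0.6]
gripper_width: 0.0087
gripper_force: 30.0
```

```bash
python3 s.py
```

```text
62.875 [ 0.4321 -0.3475  0.107 ] [-179.9874    0.0183   10.9499] [ 0.4507  0.9022 -0.6362] [-0.1331  0.1361 -0.0061] 0.008670338939722393
```

Request:
jog_arm(deltas=[[[-1,0,0,-0.3,0],[-1,0,0,-0.3,0],[-1,0,0,0,0]]])

```text
time_s: 63.25
tcp_pos: [0.4324, -0.3476, 0.101]
eef_rot: [180.0, -0.0, 11.0]
contact_force: [-0.1, 0.4, -1.2]
gripper_width: 0.0089
gripper_force: 29.9
```

```bash
python3 s.py
```

```text
63.25 [ 0.4324 -0.3476  0.101 ] [179.9965  -0.0045  10.9536] [-0.0718  0.4036 -1.1671] [-0.1818 -0.1451  0.0097] 0.008873668802132648
```

Request:
jog_arm(deltas=[[[-1,0,0,-0.4,0],[-1,0,0,-0.4,0],[-1,0,0,-0.3,0],[-1,0,0,0,0]]])

```text
time_s: 63.75
tcp_pos: [0.4324, -0.3476, 0.09]
eef_rot: [-180.0, -0.0, 11.0]
contact_force: [1.3, -0.6, -1.9]
gripper_width: 0.0087
gripper_force: 29.9
```

Request:
jog_arm(deltas=[[[-1,0,0,-0.2,0],[-1,0,0,0,0],[-1,0,0,0,0]]])

```text
time_s: 64.12
tcp_pos: [0.4324, -0.3476, 0.0883]
eef_rot: [180.0, -0.0, 11.0]
contact_force: [1.9, -0.5, -1.9]
gripper_width: 0.009
gripper_force: 29.9
```

Almost at the bottom; release, rise, and check numerically (no views left).

Request:
jog_arm(deltas=[[[-1,0,0,-0.1,0],[-1,0,0,0,0],[-0.8,0,0,0,0],[-0.6,0,0,0,0],[-0.6,0,0,0,0],[-0.6,0,0,3,0],[-0.6,0,0,6,0],[-0.6,0,0,6,0]]])

```text
time_s: 65.12
tcp_pos: [0.4316, -0.3473, 0.2386]
eef_rot: [-180.0, 0.1, 11.0]
contact_force: [1.9, -0.0, 0.9]
gripper_width: 0.0172
gripper_force: 0.0
```

Request:
jog_arm(deltas=[[[-0.6,0,-5,0,0],[-0.6,0,-6,0,0],[-0.6,0,-6,0,0],[-0.6,0,-6,0,0],[-0.6,0,0,0,0]]])

```text
time_s: 65.75
tcp_pos: [0.4307, -0.5807, 0.2345]
eef_rot: [-179.9, 0.1, 10.7]
contact_force: [0.5, 0.8, -0.6]
gripper_width: 0.0176
gripper_force: 0.0
```

```bash
python3 s.py; python3 - <<'E'
from h import *
np.set_printoptions(precision=4,suppress=True)
t0=cv2.imread('pics/top0.png');s0=cv2.imread('pics/scene0.png')
t=r.capture('top');s=r.capture('scene');cv2.imwrite('pics/tend.png',t);cv2.imwrite('pics/send.png',s)
for n,a,b,boxes in(('top',t0,t,{'key':(400,210,445,275),'bar':(265,220,330,236),'lock':(325,238,345,256),'cover':(225,160,360,265),'tray':(115,207,176,313),'pliers':(372,142,392,190),'clamp':(160,80,275,130),'cup':(160,152,190,182),'clamp2':(240,282,302,300)}),
                  ('scene',s0,s,{'key':(200,150,255,195),'bar':(260,172,300,210),'box':(195,170,345,280),'cup':(285,290,318,328),'ringclamp':(165,255,260,335),'pliers':(160,205,200,225)})):
    d=cv2.absdiff(a,b).max(2)
    for k,(x0,y0,x1,y1) in boxes.items():
        m=d[y0:y1,x0:x1]>40;ys,xs=np.nonzero(m)
        print(n,k,m.sum(),(xs.min()+x0,ys.min()+y0,xs.max()+x0,ys.max()+y0) if len(xs) else '')
g=cv2.cvtColor(t,cv2.COLOR_BGR2HSV)[207:313,117:175]
w=(g[...,1]<60)&(g[...,2]>120);ys,xs=np.nonzero(w);print('tin px',w.sum(),xs.mean()+117,ys.mean()+207,atz('top',xs.mean()+117,ys.mean()+207,.031))
# key bow top grey blob in scene
for nm,im in(('start',s0),('end',s)):
    h=cv2.cvtColor(im,cv2.COLOR_BGR2HSV)[148:176,228:246];m=(h[...,1]<60);ys,xs=np.nonzero(m);print(nm,m.sum(),xs.mean()+228,ys.mean()+148,ys.min()+148)
E
```

```text
65.75 [ 0.4307 -0.5807  0.2345] [-179.8587    0.1435   10.7357] [ 0.5141  0.765  -0.5748] [ 0.0341  0.0947 -0.037 ] 0.017583882876098692
top key 8 (np.int64(441), np.int64(272), np.int64(444), np.int64(274))
top bar 0 
top lock 0 
top cover 355 (np.int64(314), np.int64(176), np.int64(339), np.int64(198))
top tray 521 (np.int64(133), np.int64(247), np.int64(161), np.int64(269))
top pliers 0 
top clamp 0 
top cup 0 
top clamp2 0 
scene key 451 (np.int64(200), np.int64(150), np.int64(254), np.int64(194))
scene bar 167 (np.int64(269), np.int64(172), np.int64(299), np.int64(181))
scene box 571 (np.int64(223), np.int64(170), np.int64(331), np.int64(202))
scene cup 0 
scene ringclamp 0 
scene pliers 0 
tin px 199 144.678391959799 258.0502512562814 [0.4566 0.3405 0.031 ]
start 118 236.61016949152543 160.11864406779662 152
end 123 236.78048780487805 159.8048780487805 152
```

Request:
jog_arm(deltas=[[[-0.4,0.77,5.5,0,-0.168],[-0.4,0.77,5.5,0,-0.168],[-0.4,0.77,5.5,0,-0.168],[-0.4,0.77,5.5,0,-0.168],[-0.4,0.77,5.5,0,-0.168],[-0.4,0.77,5.5,0,-0.168],[-0.4,0.77,5.5,0,-0.168],[-0.4,0.77,5.5,0,-0.168]]])

```text
time_s: 66.85
tcp_pos: [0.4929, -0.1373, 0.2381]
eef_rot: [-179.9, -0.0, -65.8]
contact_force: [1.2, -0.2, 0.0]
gripper_width: 0.0262
gripper_force: 0.0
```

Request:
jog_arm(deltas=[[[-0.4,0.77,5.5,0,-0.168],[-0.4,0.77,5.7,0,-0.168],[-0.4,0,0,0,0],[-0.4,0,0,0,0],[-0.4,0,0,0,0]]])

```text
time_s: 67.47
tcp_pos: [0.5084, -0.0306, 0.2375]
eef_rot: [-180.0, 0.0, -84.5]
contact_force: [-0.4, 0.0, -0.1]
gripper_width: 0.0266
gripper_force: 0.0
```

```bash
python3 s.py
```

```text
67.475 [ 0.5084 -0.0306  0.2375] [-179.9805    0.0072  -84.494 ] [-0.4303  0.04   -0.1364] [-0.003   0.1318 -0.0215] 0.026593154069781046
```

Request:
jog_arm(deltas=[[[-0.4,0,0.2,-3,-0.02],[-0.4,0,0,-3,0],[-0.4,0,0,-2,0],[-0.4,0,0,0,0],[-1,0,0,0,0],[-1,0,0,0,0],[-1,0,0,0,0]]], force=12)

```text
time_s: 68.35
tcp_pos: [0.5079, -0.0285, 0.158]
eef_rot: [179.9, -0.0, -85.7]
contact_force: [-4.7, -0.1, 5.0]
gripper_width: 0.0097
gripper_force: 12.0
```

Request:
jog_arm(deltas=[[[-1,0,0,0.15,0],[-1,0,0,0.1,0],[-1,0,0,0,0],[-1,0,0,0,0]]])

```text
time_s: 68.85
tcp_pos: [0.5083, -0.0283, 0.1597]
eef_rot: [179.9, -0.0, -85.7]
contact_force: [-3.8, -3.0, -1.2]
gripper_width: 0.0096
gripper_force: 12.0
```

Request:
jog_arm(deltas=[[[-1,0.05,0,0.15,0],[-1,0,0,0,0],[-1,0,0,0,0]]])

```text
time_s: 69.22
tcp_pos: [0.5088, -0.0283, 0.1611]
eef_rot: [179.9, -0.0, -85.7]
contact_force: [-4.3, -4.1, -2.1]
gripper_width: 0.0094
gripper_force: 12.0
```

Request:
jog_arm(deltas=[[[-1,0,0,0.1,0],[-1,0,0,0,0],[-1,0,0,0,0]]])

```text
time_s: 69.6
tcp_pos: [0.5089, -0.0283, 0.1616]
eef_rot: [179.9, -0.0, -85.7]
contact_force: [-0.9, -4.6, -9.5]
gripper_width: 0.0096
gripper_force: 12.0
```

Request:
jog_arm(deltas=[[[-1,0,0,0.1,0],[-1,0,0,0,0]]])

```text
time_s: 69.85
tcp_pos: [0.509, -0.0281, 0.162]
eef_rot: [179.9, 0.0, -85.7]
contact_force: [0.9, -6.1, -16.0]
gripper_width: 0.0097
gripper_force: 12.0
```

Request:
jog_arm(deltas=[[[-1,-0.05,0,-0.3,0],[-1,0,0,-0.3,0],[-1,0,0,-0.1,0],[-1,0,0,0,0]]])

```text
time_s: 70.35
tcp_pos: [0.5079, -0.0283, 0.1578]
eef_rot: [179.9, -0.0, -85.6]
contact_force: [-13.0, -1.8, 13.5]
gripper_width: 0.0092
gripper_force: 12.0
```

The cover held against 16 N, so it is locked, and I've pressed it down again. Now I'll retreat and make the last check.

Request:
jog_arm(deltas=[[[-0.6,0,0,0,0],[-0.4,0,0,0,0],[-0.4,0,0,0,0],[-0.4,0,0,3,0],[-0.4,0,0,6,0],[-0.4,0,0,6,0]]])

```text
time_s: 71.1
tcp_pos: [0.5091, -0.0279, 0.3081]
eef_rot: [-180.0, -0.0, -85.6]
contact_force: [1.4, -0.3, -0.2]
gripper_width: 0.0264
gripper_force: 0.0
```

Request:
jog_arm(deltas=[[[-0.4,-0.7,-6,0,0],[-0.4,-0.7,-6,0,0],[-0.4,-0.7,-6,0,0],[-0.4,-0.7,-6,0,0],[-0.4,-0.7,-6,0,0],[-0.4,-0.7,-6,0,0],[-0.4,-0.7,-6,0,0],[-0.4,-0.7,-6,0,0]]])

```text
time_s: 72.1
tcp_pos: [0.453, -0.5103, 0.3064]
eef_rot: [-179.9, -0.0, -85.6]
contact_force: [1.3, -0.5, 0.9]
gripper_width: 0.0262
gripper_force: 0.0
```

Request:
jog_arm(deltas=[[[-0.4,-0.7,-5,0,0],[-0.4,0,0,0,0],[-0.4,0,0,0,0]]])

```text
time_s: 72.47
tcp_pos: [0.446, -0.5582, 0.3057]
eef_rot: [180.0, 0.0, -85.7]
contact_force: [0.6, 0.6, -0.0]
gripper_width: 0.0263
gripper_force: 0.0
```

```bash
python3 s.py; python3 - <<'E'
from h import *
t0=cv2.imread('pics/top0.png');t=r.capture('top');d=cv2.absdiff(t0,t).max(2)
for k,(x0,y0,x1,y1) in {'key':(400,210,445,275),'bar':(265,220,330,236),'lock':(325,238,345,256),'pliers':(372,142,392,190),'cup':(160,152,190,182)}.items(): print(k,(d[y0:y1,x0:x1]>40).sum(),(d[y0:y1,x0:x1]>25).sum())
g=cv2.cvtColor(t,cv2.COLOR_BGR2HSV)[207:313,117:175];w=(g[...,1]<60)&(g[...,2]>120);ys,xs=np.nonzero(w);print(xs.mean()+117,ys.mean()+207)
E
```

```text
72.475 [ 0.446  -0.5582  0.3057] [179.9905   0.0191 -85.6977] [ 0.6469  0.5529 -0.0216] [ 0.0424  0.096  -0.0544] 0.026262653564036308
key 0 0
bar 0 0
lock 0 0
pliers 0 0
cup 0 0
144.68586387434556 257.91623036649213
```

```bash
python3 -c "
from plant import r
print(r.close_job())"
```

```text
the job is handed in; nothing more can be done
None
```

The job is handed in: the solder tin is in the tray, the breaker was tripped with its test button and its lever pushed back up and latched, the cover is shut and locked (it held against a 16 N pull), and the key is back upright in its stand. No score came back. The key took several sweeps to drop into the lock, one of them pressing about 10 N before I backed off.

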